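Load connectors into the check station

ROBOT

A 6-joint arm with a two-finger parallel gripper is mounted at the origin on the work surface. World frame = base frame: x ahead of the robot, y to its left, z up, the work surface at z = 0. Lengths are in mm, angles in rad, forces in N, time in s.
With the tool pointing down it reaches from about 350 to 775 mm from the base axis. Payload 7.3 kg.
Tool frame: the origin (TCP) lies at the very end of the fingers, on their centre line; the grasp point (between the pads) lies 19 mm behind it; z points along the fingers, y is the line along which they close (so a half turn about z gives the same grasp; the last joint's range is limited). The gripper opens to 92 mm and grips with 3 to 60 N. Pads are 19 mm wide; open, the fingers measure 130 mm over their backs; the gripper's body (75 mm by 190 mm) begins 47 mm behind the grasp point.
Start: joints at [-1.484, 0.342, 1.524, -0, 1.275, -0.146], TCP at [121.14, -510.852, 226.741] pointing down, gripper open.
Joint ranges: [-2.53, 2.53], [-0.77, 2.02], [0.04, 2.7], [-1, 4.14], [0.28, 2.66], [-3.11, 3.11]. Speed limits (rad/s): [2.57, 2.57, 3.14, 3.14, 3.14, 3.14].

INTERFACE

Orientations are given as [roll, pitch, yaw] about the fixed x, y, z axes, in that order (R = Rz(yaw) Ry(pitch) Rx(roll)).
In Python, from plant import get_obs, optics, ticket, finder gives the robot as it stands.
- The arm moves only by the tool send_rows, never from a script. Its arguments are lists of equal length, an entry for each row: "offset": the shift along the tool's x, y, z scaled (see below), a list of three; "delta_rot": the turn, a rotation vector about the tool's x, y, z scaled (see below), a list of three. In form: {"offset": [[dx, dy, dz], ...], "delta_rot": [[rx, ry, rz], ...]}. A call has 1 to 8 rows; each row is the pose to reach, as a shift and turn from the pose commanded when the call began, along the tool's axes at that moment, turning the shorter way round; what a row does not reach only later rows make up. The controller multiplies each number of a shift by 120 mm and each number of a turn by 360 degrees. A row lasts 1/8 s, in which the tool goes at most 62.5 mm and 10.7 degrees, less where a joint would pass 70% of its speed; a pose out of reach is approached as far as the arm can. A call with a number of a shift or a turn outside -1 to 1 is refused whole. A call with a gripper value outside its range is refused whole. "grip" is the opening, from 0 (shut) to 1 (fully open), set as the call begins (left out, the last holds). The fingers move at their own pace and stop on an object; the grip force is fixed at half the most. Time passes only in rows, so rows that repeat a pose let the fingers close. It gives the time, the measured TCP pose, the force, the opening and the grip force at its end, in the units of the state.
- get_obs(): the state, without advancing time (a new reading comes with each control period).
- optics.capture(name): name is "scene" or "top" or "wrist"; returns the picture (480x640x3 uint8, red, green, blue); there is no depth.
- optics.get_calibration(name): a dict with "fx", "fy", "cx", "cy" (pixels), "world_from_camera" (4x4, takes a point from camera to world coordinates). Camera axes: x right, y down, z forward; pixel columns grow to the right and rows downward; lengths in mm; the calibration is good to about 2 mm. A picture is of the moment at which its call begins: read the wrist's pose just before it. get_calibration takes no time and is no camera call; for the wrist camera it gives the pose at the moment of the call.
- ticket.close_job(): hands the job in; it is judged then, once.
Trained networks look in the newest picture that a camera, given by its name, has taken for a name from the list of things; names that differ only in an ending like _2 or _b are one class to them, and where a whole thing is asked for, a point or a joint stands for the part that bears it (a point fixed in the world has none). Each returns a list of dicts, best first, with "confidence" (0 to 1); they miss things now and then, are a little off and sometimes report something else, mostly with a low value. They report only what shows in the picture. A call takes as long as a camera call. They do not tell look-alikes from the thing itself.
- finder.boxes_of(target, camera): "box" ([left, top, right, bottom] in pixels, round what is visible of it).
- finder.silhouettes(target, camera): "region" (480x640 bool, what is visible of it) and "box" ([left, top, right, bottom] in pixels, round what is visible of it).
- finder.pinpoint(target, camera): "uv" ([column, row] in pixels: a listed point, or the origin of a listed thing).
The state is a dict: "time": time; "joint_positions": joint angles; "dq": joint speeds; "tau": joint torques, N m; "tool_pos": TCP position; "tcp_rot": TCP orientation; "contact_force": force on the tool from outside, world axes, zero at the start; "moment": the same for the moment, N m; "grip_width": finger opening in mm; "finger_force": force on a finger pad.
Only numpy, scipy, OpenCV 4.12 (cv2) and the standard library are available. Lean on these libraries where they do the work, as an engineer would, in place of code of your own. Each camera call takes 0.05 s, during which the arm holds its last target. There are 200 camera calls.

TASK

Pull the check station's tray out, set every connector housing on the bench flat and square in a tray pocket of its own (any pocket), and press each housing's grey locking cap down until it is fully home. Then push the tray fully in under the hood with all of them still seated; leave the black roll standing just right of the station where it is.

Things in the scene. Friction and masses are not known exactly. Their poses are not given: they have to be found in the camera images.
- station: connector check station fixed to the bench: base 250 x 414 x 10 mm, a grey reader box 110 mm high at its far end, before it a clear-topped hood with a blue front lintel (top 74, underside 67 mm above the bench; front edge at station x = +16 mm). Origin: on the bench under the middle; x points from the open front (robot's side) to the reader box, y left
- tray (a joint): slide of the station's tray: 0 = pushed fully in under the hood, 0.12 m = pulled fully out towards the robot (station -x). Stays where it is left (friction about 2.5 N)
- tray_grip (a point): middle of the tray's upright black grip, a plate 14 mm thick along station x, 46 mm wide along y, in the middle of the tray's front; this point is 45 mm above the bench, 20 mm below its top. Free by 45 mm on both sides along station x; with the tray in, the hood's lintel stands 34 mm beyond its far face
- pocket0 (a point): middle of the floor of pocket 0 in the tray (0 rightmost to 4 leftmost seen from the robot, 72 mm apart along station y, 75 mm beyond the grip; moves with the tray). Pocket 63 mm long along station y, 35 mm wide along station x, walls 12 mm high; floor 20 mm above the bench; axes as the station's
- pocket1 (a point): middle of the floor of pocket 1 in the tray (0 rightmost to 4 leftmost seen from the robot, 72 mm apart along station y, 75 mm beyond the grip; moves with the tray). Pocket 63 mm long along station y, 35 mm wide along station x, walls 12 mm high; floor 20 mm above the bench; axes as the station's
- pocket2 (a point): middle of the floor of pocket 2 in the tray (0 rightmost to 4 leftmost seen from the robot, 72 mm apart along station y, 75 mm beyond the grip; moves with the tray). Pocket 63 mm long along station y, 35 mm wide along station x, walls 12 mm high; floor 20 mm above the bench; axes as the station's
- pocket3 (a point): middle of the floor of pocket 3 in the tray (0 rightmost to 4 leftmost seen from the robot, 72 mm apart along station y, 75 mm beyond the grip; moves with the tray). Pocket 63 mm long along station y, 35 mm wide along station x, walls 12 mm high; floor 20 mm above the bench; axes as the station's
- pocket4 (a point): middle of the floor of pocket 4 in the tray (0 rightmost to 4 leftmost seen from the robot, 72 mm apart along station y, 75 mm beyond the grip; moves with the tray). Pocket 63 mm long along station y, 35 mm wide along station x, walls 12 mm high; floor 20 mm above the bench; axes as the station's
- housing0: black plastic connector housing, a block 60 mm long (own x), 32 mm wide (own y), 34 mm high, foot bevelled 1.5 mm, about 80 g with its grey cap on top; origin: centre of its underside, z up. The same either way round. It fits any pocket, long side along the pocket. May be absent
- cap0 (a joint): grey locking cap on top of housing 0, 46 x 24 x 8 mm, on a stiff vertical slide that holds it wherever it is left (about 6 N to move): 0 = pressed fully home, its top then 42 mm above the housing's underside; 0.010 m = fully raised
- cap0_top (a point): middle of the top face of the cap of housing 0
- housing1: black plastic connector housing, a block 60 mm long (own x), 32 mm wide (own y), 34 mm high, foot bevelled 1.5 mm, about 80 g with its grey cap on top; origin: centre of its underside, z up. The same either way round. It fits any pocket, long side along the pocket. May be absent
- cap1 (a joint): grey locking cap on top of housing 1, 46 x 24 x 8 mm, on a stiff vertical slide that holds it wherever it is left (about 6 N to move): 0 = pressed fully home, its top then 42 mm above the housing's underside; 0.010 m = fully raised
- cap1_top (a point): middle of the top face of the cap of housing 1
- housing2: black plastic connector housing, a block 60 mm long (own x), 32 mm wide (own y), 34 mm high, foot bevelled 1.5 mm, about 80 g with its grey cap on top; origin: centre of its underside, z up. The same either way round. It fits any pocket, long side along the pocket. May be absent
- cap2 (a joint): grey locking cap on top of housing 2, 46 x 24 x 8 mm, on a stiff vertical slide that holds it wherever it is left (about 6 N to move): 0 = pressed fully home, its top then 42 mm above the housing's underside; 0.010 m = fully raised
- cap2_top (a point): middle of the top face of the cap of housing 2
- housing3: black plastic connector housing, a block 60 mm long (own x), 32 mm wide (own y), 34 mm high, foot bevelled 1.5 mm, about 80 g with its grey cap on top; origin: centre of its underside, z up. The same either way round. It fits any pocket, long side along the pocket. May be absent
- cap3 (a joint): grey locking cap on top of housing 3, 46 x 24 x 8 mm, on a stiff vertical slide that holds it wherever it is left (about 6 N to move): 0 = pressed fully home, its top then 42 mm above the housing's underside; 0.010 m = fully raised
- cap3_top (a point): middle of the top face of the cap of housing 3
- housing4: black plastic connector housing, a block 60 mm long (own x), 32 mm wide (own y), 34 mm high, foot bevelled 1.5 mm, about 80 g with its grey cap on top; origin: centre of its underside, z up. The same either way round. It fits any pocket, long side along the pocket. May be absent
- cap4 (a joint): grey locking cap on top of housing 4, 46 x 24 x 8 mm, on a stiff vertical slide that holds it wherever it is left (about 6 N to move): 0 = pressed fully home, its top then 42 mm above the housing's underside; 0.010 m = fully raised
- cap4_top (a point): middle of the top face of the cap of housing 4
- roll_a: the one to the right of the station: shrink-wrapped black tape roll standing upright on the bench, 60 mm across, 85 mm high, bystander; origin under its middle
There are look-alikes about, which are no part of the job. Leave any orange look-alike of the housing0 alone.

How it is judged (in metres and radians):
On the way, in this order (a step that is already met when the one before it is completed fails the run):
1. the tray is pulled out (more than 100 mm) (value of joint tray above 0.1 m), for 0.2 s.
2. every housing is seated in a pocket and its cap pressed home (((horizontal distance between housing0 and pocket0 below 0.004 m and z of housing0 in the frame of pocket0 between -0.004 and 0.0025 m and angle between the z axis of housing0 and the z axis of pocket0, either way round below 0.06 rad and angle between the x axis of housing0 and the y axis of pocket0, either way round below 0.1 rad) or (horizontal distance between housing0 and pocket1 below 0.004 m and z of housing0 in the frame of pocket1 between -0.004 and 0.0025 m and angle between the z axis of housing0 and the z axis of pocket1, either way round below 0.06 rad and angle between the x axis of housing0 and the y axis of pocket1, either way round below 0.1 rad) or (horizontal distance between housing0 and pocket2 below 0.004 m and z of housing0 in the frame of pocket2 between -0.004 and 0.0025 m and angle between the z axis of housing0 and the z axis of pocket2, either way round below 0.06 rad and angle between the x axis of housing0 and the y axis of pocket2, either way round below 0.1 rad) or (horizontal distance between housing0 and pocket3 below 0.004 m and z of housing0 in the frame of pocket3 between -0.004 and 0.0025 m and angle between the z axis of housing0 and the z axis of pocket3, either way round below 0.06 rad and angle between the x axis of housing0 and the y axis of pocket3, either way round below 0.1 rad) or (horizontal distance between housing0 and pocket4 below 0.004 m and z of housing0 in the frame of pocket4 between -0.004 and 0.0025 m and angle between the z axis of housing0 and the z axis of pocket4, either way round below 0.06 rad and angle between the x axis of housing0 and the y axis of pocket4, either way round below 0.1 rad)) and ((horizontal distance between housing1 and pocket0 below 0.004 m and z of housing1 in the frame of pocket0 between -0.004 and 0.0025 m and angle between the z axis of housing1 and the z axis of pocket0, either way round below 0.06 rad and angle between the x axis of housing1 and the y axis of pocket0, either way round below 0.1 rad) or (horizontal distance between housing1 and pocket1 below 0.004 m and z of housing1 in the frame of pocket1 between -0.004 and 0.0025 m and angle between the z axis of housing1 and the z axis of pocket1, either way round below 0.06 rad and angle between the x axis of housing1 and the y axis of pocket1, either way round below 0.1 rad) or (horizontal distance between housing1 and pocket2 below 0.004 m and z of housing1 in the frame of pocket2 between -0.004 and 0.0025 m and angle between the z axis of housing1 and the z axis of pocket2, either way round below 0.06 rad and angle between the x axis of housing1 and the y axis of pocket2, either way round below 0.1 rad) or (horizontal distance between housing1 and pocket3 below 0.004 m and z of housing1 in the frame of pocket3 between -0.004 and 0.0025 m and angle between the z axis of housing1 and the z axis of pocket3, either way round below 0.06 rad and angle between the x axis of housing1 and the y axis of pocket3, either way round below 0.1 rad) or (horizontal distance between housing1 and pocket4 below 0.004 m and z of housing1 in the frame of pocket4 between -0.004 and 0.0025 m and angle between the z axis of housing1 and the z axis of pocket4, either way round below 0.06 rad and angle between the x axis of housing1 and the y axis of pocket4, either way round below 0.1 rad)) and ((horizontal distance between housing2 and pocket0 below 0.004 m and z of housing2 in the frame of pocket0 between -0.004 and 0.0025 m and angle between the z axis of housing2 and the z axis of pocket0, either way round below 0.06 rad and angle between the x axis of housing2 and the y axis of pocket0, either way round below 0.1 rad) or (horizontal distance between housing2 and pocket1 below 0.004 m and z of housing2 in the frame of pocket1 between -0.004 and 0.0025 m and angle between the z axis of housing2 and the z axis of pocket1, either way round below 0.06 rad and angle between the x axis of housing2 and the y axis of pocket1, either way round below 0.1 rad) or (horizontal distance between housing2 and pocket2 below 0.004 m and z of housing2 in the frame of pocket2 between -0.004 and 0.0025 m and angle between the z axis of housing2 and the z axis of pocket2, either way round below 0.06 rad and angle between the x axis of housing2 and the y axis of pocket2, either way round below 0.1 rad) or (horizontal distance between housing2 and pocket3 below 0.004 m and z of housing2 in the frame of pocket3 between -0.004 and 0.0025 m and angle between the z axis of housing2 and the z axis of pocket3, either way round below 0.06 rad and angle between the x axis of housing2 and the y axis of pocket3, either way round below 0.1 rad) or (horizontal distance between housing2 and pocket4 below 0.004 m and z of housing2 in the frame of pocket4 between -0.004 and 0.0025 m and angle between the z axis of housing2 and the z axis of pocket4, either way round below 0.06 rad and angle between the x axis of housing2 and the y axis of pocket4, either way round below 0.1 rad)) and ((horizontal distance between housing3 and pocket0 below 0.004 m and z of housing3 in the frame of pocket0 between -0.004 and 0.0025 m and angle between the z axis of housing3 and the z axis of pocket0, either way round below 0.06 rad and angle between the x axis of housing3 and the y axis of pocket0, either way round below 0.1 rad) or (horizontal distance between housing3 and pocket1 below 0.004 m and z of housing3 in the frame of pocket1 between -0.004 and 0.0025 m and angle between the z axis of housing3 and the z axis of pocket1, either way round below 0.06 rad and angle between the x axis of housing3 and the y axis of pocket1, either way round below 0.1 rad) or (horizontal distance between housing3 and pocket2 below 0.004 m and z of housing3 in the frame of pocket2 between -0.004 and 0.0025 m and angle between the z axis of housing3 and the z axis of pocket2, either way round below 0.06 rad and angle between the x axis of housing3 and the y axis of pocket2, either way round below 0.1 rad) or (horizontal distance between housing3 and pocket3 below 0.004 m and z of housing3 in the frame of pocket3 between -0.004 and 0.0025 m and angle between the z axis of housing3 and the z axis of pocket3, either way round below 0.06 rad and angle between the x axis of housing3 and the y axis of pocket3, either way round below 0.1 rad) or (horizontal distance between housing3 and pocket4 below 0.004 m and z of housing3 in the frame of pocket4 between -0.004 and 0.0025 m and angle between the z axis of housing3 and the z axis of pocket4, either way round below 0.06 rad and angle between the x axis of housing3 and the y axis of pocket4, either way round below 0.1 rad)) and ((horizontal distance between housing4 and pocket0 below 0.004 m and z of housing4 in the frame of pocket0 between -0.004 and 0.0025 m and angle between the z axis of housing4 and the z axis of pocket0, either way round below 0.06 rad and angle between the x axis of housing4 and the y axis of pocket0, either way round below 0.1 rad) or (horizontal distance between housing4 and pocket1 below 0.004 m and z of housing4 in the frame of pocket1 between -0.004 and 0.0025 m and angle between the z axis of housing4 and the z axis of pocket1, either way round below 0.06 rad and angle between the x axis of housing4 and the y axis of pocket1, either way round below 0.1 rad) or (horizontal distance between housing4 and pocket2 below 0.004 m and z of housing4 in the frame of pocket2 between -0.004 and 0.0025 m and angle between the z axis of housing4 and the z axis of pocket2, either way round below 0.06 rad and angle between the x axis of housing4 and the y axis of pocket2, either way round below 0.1 rad) or (horizontal distance between housing4 and pocket3 below 0.004 m and z of housing4 in the frame of pocket3 between -0.004 and 0.0025 m and angle between the z axis of housing4 and the z axis of pocket3, either way round below 0.06 rad and angle between the x axis of housing4 and the y axis of pocket3, either way round below 0.1 rad) or (horizontal distance between housing4 and pocket4 below 0.004 m and z of housing4 in the frame of pocket4 between -0.004 and 0.0025 m and angle between the z axis of housing4 and the z axis of pocket4, either way round below 0.06 rad and angle between the x axis of housing4 and the y axis of pocket4, either way round below 0.1 rad)) and value of joint each of cap0, cap1, cap2, cap3, cap4 below 0.002 m), for 0.2 s.
3. the tray is pushed fully in (value of joint tray below 0.005 m), for 0.2 s.
At the end, for the whole second after the job is handed in: The tray is in to within 5 mm; every housing present lies in a pocket (centre within 4 mm, underside within 2.5 mm of the pocket floor, flat to 0.06 rad, square to 0.1 rad), at rest, with its cap within 2 mm of fully home (all of step 2 and value of joint tray below 0.005 m and linear speed of each of housing0, housing1, housing2, housing3, housing4 below 0.03 m/s); the robot touches nothing.
It fails at once if the black roll right of the station is shifted by more than 5 cm or knocked over (distance of roll_a from where it was at the start of the episode above 0.05 m or angle between roll_a's own z axis and vertical above 0.6 rad).
Of housing0, housing1, housing2, housing3, housing4 only 3 to 5 are there at a start; the rules pass over those that are not, and their reading is None.
At some moment in a run one of housing0, housing1, housing2, housing3, housing4 may be knocked a few centimetres aside while the robot is not near it.
Once in a run the grip may slacken for a moment while it holds something.
It also fails if it takes over 210 s, if anything falls off the work surface, if the arm or the gripper's body presses on something with over 40 N, if the wrist force passes 120 N, or if a joint passes its speed limit or range.

## Working session

There is one attempt and no reset: what is moved stays moved. The work goes in short steps, Python scripts to look and compute and a tool call to move; the robot and the scene stay as the last step left them, time stands still between calls to the robot, and variables do not carry over. Pictures are saved under pics/ and viewed, at most 18 in all, crops included, and the job is handed in when it is done.

Besides the shell and the picture viewer there is one more tool, called after "Emit:" as name(argument=value, ...), one argument or row to a line, values as JSON. send_rows: Moves the arm, as the interface text tells. Its arguments: {"type":"object","properties":{"offset":{"type":"array"},"delta_rot":{"type":"array"},"grip":{"type":"number"}},"required":["offset","delta_rot"]}

```bash
mkdir -p pics; ls
python3 - <<'E'
from plant import get_obs, optics, ticket, finder
import cv2,numpy as np
o=get_obs();print({k:np.round(v,3).tolist() for k,v in o.items()})
for c in("scene","top"):
    im=optics.capture(c);cv2.imwrite(f"pics/{c}0.png",im[:,:,::-1])
    k=optics.get_calibration(c);print(c,[round(k[x],1) for x in("fx","fy","cx","cy")],np.round(k["world_from_camera"],3).tolist())
    for t in("housing0","cap0_top","tray_grip","pocket0","pocket4","station","roll_a"):
        print(t,[(np.round(d["uv"],1).tolist(),round(d["confidence"],2)) for d in finder.pinpoint(t,c)])
E
```

```text
pics
{'time': 0.0, 'joint_positions': [-1.484, 0.343, 1.525, -0.0, 1.275, -0.146], 'dq': [0.0, 0.0, -0.0, 0.001, -0.0, -0.001], 'tau': [0.0, -43.124, -24.422, 0.072, 0.056, -0.0], 'tool_pos': [121.087, -510.424, 226.037], 'tcp_rot': [-3.14, -0.0, 0.233], 'contact_force': [-0.106, -0.521, -0.268], 'moment': [-0.002, 0.018, 0.015], 'finger_force': 0.0, 'grip_width': 91.833}
scene [456.2, 456.2, 317.5, 241.3] [[-0.714, 0.421, -0.56, 1104.591], [0.7, 0.41, -0.585, 651.206], [-0.017, -0.809, -0.587, 692.354], [0.0, 0.0, 0.0, 1.0]]
housing0 [([250.8, 237.1], 0.9), ([290.8, 215.3], 0.87), ([274.4, 182.8], 0.62), ([254.5, 197.6], 0.59)]
cap0_top [([279.4, 170.8], 0.49), ([289.1, 199.7], 0.47)]
tray_grip [([363.6, 297.3], 0.96)]
pocket0 []
pocket4 []
station [([353.6, 319.2], 0.64)]
roll_a [([217.8, 275.2], 0.58), ([251.3, 237.9], 0.46)]
top [474.3, 474.3, 326.6, 231.8] [[0.019, -0.991, 0.133, 371.651], [-1.0, -0.019, 0.002, 19.46], [0.0, -0.133, -0.991, 1037.303], [0.0, 0.0, 0.0, 1.0]]
housing0 [([415.5, 212.1], 0.94), ([489.3, 274.2], 0.88), ([415.9, 279.4], 0.67), ([501.0, 322.5], 0.64)]
cap0_top [([423.8, 277.5], 0.52), ([506.3, 325.9], 0.52)]
tray_grip [([237.4, 202.1], 0.69)]
pocket0 [([269.9, 172.6], 0.73), ([238.3, 170.0], 0.6), ([172.5, 170.5], 0.59), ([308.9, 171.6], 0.56), ([207.1, 173.9], 0.56)]
pocket4 [([269.9, 172.6], 0.73), ([238.3, 170.0], 0.6), ([172.5, 170.5], 0.59), ([308.9, 171.6], 0.56), ([207.1, 173.9], 0.56)]
station [([239.1, 189.8], 0.73)]
roll_a [([382.2, 149.8], 0.88), ([306.2, 173.2], 0.23)]
```

Run:
```python
import cv2
im=cv2.imread("pics/top0.png");cv2.imwrite("pics/top0c.png",cv2.resize(im[100:400,130:530],None,fx=2,fy=2,interpolation=cv2.INTER_CUBIC))
```

```text
(no output)
```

View pics/top0c.png

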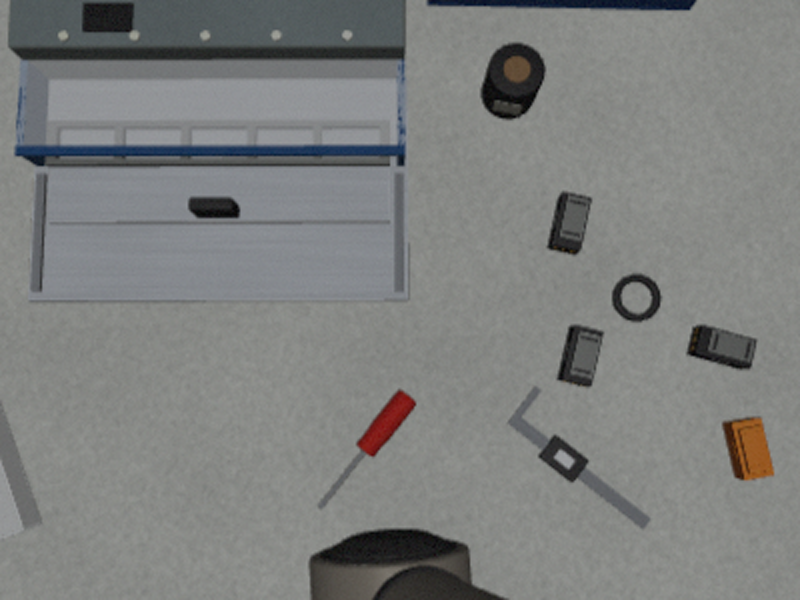

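View pics/scene0.png

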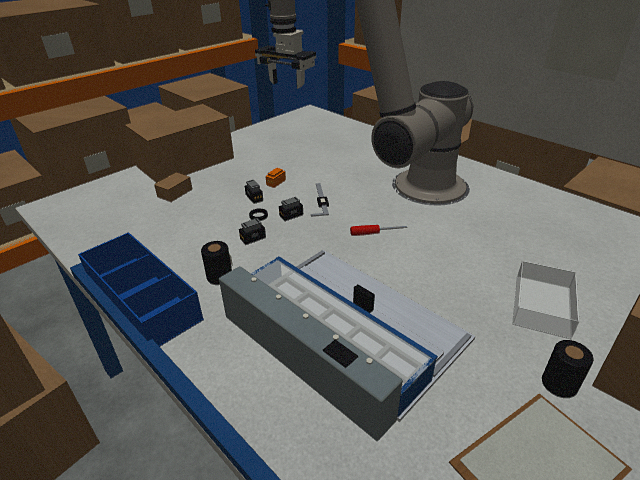

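The top picture shows three black housings with grey caps, near full-image pixels (415,211), (420,278) and (492,273). The orange block at (504,324) is the look-alike and stays put. The roll to leave is at about (387,140), right of the station. The scene view agrees: housings at (252,232), (290,210) and (254,190), orange at (275,178).

```bash
cat > h.py <<'E'
from plant import get_obs, optics, ticket, finder
import cv2, numpy as np
from scipy.optimize import minimize
from scipy.spatial.transform import Rotation as Ro
def cal(c):
    k=optics.get_calibration(c); return np.array([[k["fx"],0,k["cx"]],[0,k["fy"],k["cy"]],[0,0,1.]]), np.array(k["world_from_camera"])
def proj(P,C):
    K,T=C; q=(np.asarray(P,float)-T[:3,3])@T[:3,:3]@K.T; return q[:,:2]/q[:,2:]
def ray(uv,z,C):
    K,T=C; d=T[:3,:3]@np.linalg.inv(K)@[uv[0],uv[1],1.]; p=T[:3,3]; return p+d*(z-p[2])/d[2]
def box(x,y,a,l,w,z0,z1):
    c,s=np.cos(a),np.sin(a)
    return [(x+c*i*l/2-s*j*w/2, y+s*i*l/2+c*j*w/2, z) for i in(-1,1) for j in(-1,1) for z in(z0,z1)]
def mask(p,C,r,S=4,z0=0):
    x,y,a,h=p; m=np.zeros(((r[3]-r[1])*S,(r[2]-r[0])*S),np.uint8)
    for b in (box(x,y,a,60,32,z0,z0+34),box(x,y,a,46,24,z0+34,z0+h)):
        q=(proj(b,C)-r[:2]+.5)*S-.5
        cv2.fillConvexPoly(m,np.round(cv2.convexHull(q.astype(np.float32))*16).astype(np.int32),1,shift=4)
    return m>0
def fit(views,z0=0,S=4):
    """views: [(region,C)]; returns x,y,a,captop,iou"""
    V=[]
    for reg,C in views:
        ys,xs=np.nonzero(reg); r=np.array([xs.min()-15,ys.min()-15,xs.max()+16,ys.max()+16])
        r=np.clip(r,0,[640,480,640,480])
        V.append((np.kron(reg[r[1]:r[3],r[0]:r[2]],np.ones((S,S)))>0,C,r,xs.mean(),ys.mean()))
    def cost(p):
        p=[p[0],p[1],p[2],np.clip(p[3],42,52)]
        return -np.mean([(lambda m:(m&g).sum()/max(1,(m|g).sum()))(mask(p,C,r,S,z0)) for g,C,r,_,_ in V])
    g,C,r,u,v=V[0]; s=ray((u,v),z0+25,C); best=None
    for a in np.arange(0,np.pi,np.pi/6):
        q=minimize(cost,[s[0],s[1],a,50],method="Nelder-Mead",options=dict(initial_simplex=[[s[0],s[1],a,50],[s[0]+6,s[1],a,50],[s[0],s[1]+6,a,50],[s[0],s[1],a+.25,50],[s[0],s[1],a,45]],maxiter=150,xatol=.05,fatol=1e-4))
        if best is None or q.fun<best.fun: best=q
    return [*best.x[:2],(best.x[2]+np.pi/2)%np.pi-np.pi/2,np.clip(best.x[3],42,52),-best.fun]
def regions(c,im,t="housing0"):
    out=[]
    for d in finder.silhouettes(t,c):
        R=d["region"]
        if R.sum()<40: continue
        m=im[R].mean(0)
        out.append((R,d["confidence"],m,m[0]-m[2]>40))
    return out
def state():
    o=get_obs(); y=o["tcp_rot"]; print("t",round(o["time"],2),"tcp",np.round(o["tool_pos"],1),"rot",np.round(y,3),"F",np.round(o["contact_force"],1),"w",round(o["grip_width"],1)); return o
def go(target,yaw,o=None):
    """normalised offset/turn from the present (vertical) pose to target TCP with yaw"""
    o=o or get_obs(); R=Ro.from_euler("xyz",o["tcp_rot"]); Rt=Ro.from_euler("xyz",[np.pi,0,yaw])
    print("offset",np.round(R.inv().apply(np.array(target)-o["tool_pos"])/120,3),"turn",np.round((R.inv()*Rt).as_rotvec()/(2*np.pi),4))
E
python3 - <<'E'
from h import *
from scipy.optimize import least_squares
o=state(); W={}
for c in("top","scene"):
    im=optics.capture(c);C=cal(c)
    W[c]=[(r,C) for r,conf,m,org in regions(c,im) if not org and conf>.3]
    for r in W[c]: print(c,np.round(fit([r]),3))
    if c=="top":
        P=[(d["uv"],20,0) for d in finder.pinpoint("pocket0",c)]; g=finder.pinpoint("tray_grip",c)[0]["uv"]
        p=np.array([ray(u,20,C)[:2] for u,_,_ in P]); p=p[np.argsort(p[:,1])]; gw=ray(g,45,C)
        print("pockets",np.round(p,1).tolist(),"grip",np.round(gw,1))
        print("roll",[np.round(ray(d["uv"],0,C),1) for d in finder.pinpoint("roll_a",c)])
        for u in [(145,250),(334.5,250)]: print("front corner",np.round(ray(u,10,C),1))
g=finder.pinpoint("tray_grip","scene")[0]["uv"];print("grip scene",np.round(ray(g,45,C),1))
K,T=cal("wrist");print(np.round(K,1).tolist(),np.round(Ro.from_euler("xyz",o["tcp_rot"]).inv().apply(T[:3,3]-o["tool_pos"]),1),np.round(Ro.from_euler("xyz",o["tcp_rot"]).inv().as_matrix()@T[:3,:3],3))
E
```

```text
t 0.8 tcp [ 121.1 -510.9  226.8] rot [3.141 0.    0.233] F [-0.2  0.4  0.8] w 91.8
top [ 5.57087e+02 -1.67920e+02 -2.45000e-01  5.20000e+01  9.18000e-01]
top [ 426.429 -330.434    1.313   52.       0.917]
top [ 4.14372e+02 -1.79110e+02 -2.70000e-01  4.20000e+01  8.78000e-01]
top [ 5.61365e+02 -1.72582e+02 -5.08000e-01  5.20000e+01  5.09000e-01]
pockets [[639.6, 75.2], [644.5, 148.1], [637.7, 220.3], [640.8, 292.1], [635.6, 361.0]] grip [560.9 210.5  45. ]
roll [array([ 705.4, -105.3,    0. ]), array([592.9, 214.4,   0. ])]
front corner [462.2 415.8  10. ]
front corner [470.2   3.9  10. ]
scene [ 5.52087e+02 -1.72206e+02 -2.46000e-01  4.72300e+01  9.39000e-01]
scene [ 4.08153e+02 -1.83053e+02 -1.87000e-01  4.73380e+01  9.45000e-01]
scene [ 420.887 -336.398    1.264   47.833    0.919]
grip scene [554.6 215.4  45. ]
[[385.3, 0.0, 321.9], [0.0, 385.3, 236.2], [0.0, 0.0, 1.0]] [  76.6    0.2 -158.3] [[-0.    -0.96  -0.281]
 [ 1.    -0.     0.   ]
 [-0.001 -0.281  0.96 ]]
```

Emit:
send_rows(
  offset=[
    [0.965,-0.456,0],
    [0.965,-0.456,0],
    [0.965,-0.456,0],
    [0.965,-0.456,0],
    [0.965,-0.456,0],
    [0.965,-0.456,0],
    [0.965,-0.456,0],
    [0.965,-0.456,0],
  ],
  delta_rot=[
    [0,0,-0.2158],
    [0,0,-0.2158],
    [0,0,-0.2158],
    [0,0,-0.2158],
    [0,0,-0.2158],
    [0,0,-0.2158],
    [0,0,-0.2158],
    [0,0,-0.2158],
  ],
)

```text
time: 2.2
tool_pos: [221.2, -430.9, 226.8]
tcp_rot: [3.142, 0.0, 1.592]
contact_force: [0.5, -0.0, 0.2]
grip_width: 91.6
finger_force: 0.0
```

Emit:
send_rows(
  offset=[
    [0.9,0.48,0],
    [0.9,0.48,0],
    [0.9,0.48,0],
  ],
  delta_rot=[
    [0,0,0],
    [0,0,0],
    [0,0,0],
  ],
)

```text
time: 2.58
tool_pos: [278.0, -318.8, 227.0]
tcp_rot: [3.141, -0.001, 1.593]
contact_force: [0.3, -1.0, 0.4]
grip_width: 92.1
finger_force: 0.0
```

Emit:
send_rows(
  offset=[
    [0.9,0.48,0],
    [0.9,0.48,0],
    [0.9,0.48,0],
  ],
  delta_rot=[
    [0,0,0],
    [0,0,0],
    [0,0,0],
  ],
)

```text
time: 2.95
tool_pos: [333.7, -210.6, 227.0]
tcp_rot: [3.141, 0.0, 1.594]
contact_force: [0.2, 0.1, 0.1]
grip_width: 91.9
finger_force: 0.0
```

Emit:
send_rows(
  offset=[
    [0.9,0.48,0],
    [0.9,0.48,0],
    [0.9,0.48,0],
  ],
  delta_rot=[
    [0,0,0],
    [0,0,0],
    [0,0,0],
  ],
)

```text
time: 3.32
tool_pos: [389.5, -102.2, 226.8]
tcp_rot: [3.141, 0.0, 1.594]
contact_force: [-0.8, -0.8, -0.5]
grip_width: 91.8
finger_force: 0.0
```

Emit:
send_rows(
  offset=[
    [0.9,0.48,0],
    [0.9,0.48,0],
    [0.9,0.48,0],
  ],
  delta_rot=[
    [0,0,0],
    [0,0,0],
    [0,0,0],
  ],
)

```text
time: 3.7
tool_pos: [445.3, 6.0, 226.5]
tcp_rot: [3.141, 0.0, 1.592]
contact_force: [-1.0, -0.8, -0.7]
grip_width: 91.7
finger_force: 0.0
```

Emit:
send_rows(
  offset=[
    [0.9,0.48,0],
    [0.9,0.48,0],
    [0.9,0.48,0],
  ],
  delta_rot=[
    [0,0,0],
    [0,0,0],
    [0,0,0],
  ],
)

```text
time: 4.08
tool_pos: [501.1, 114.2, 226.1]
tcp_rot: [3.141, 0.0, 1.59]
contact_force: [1.0, -0.5, -0.8]
grip_width: 91.4
finger_force: 0.0
```

Emit:
send_rows(
  offset=[
    [0.87,0.44,0.6],
    [0.87,0.44,0.6],
    [0.87,0.44,0.6],
    [0.87,0.44,0.6],
  ],
  delta_rot=[
    [0,0,0],
    [0,0,0],
    [0,0,0],
    [0,0,0],
  ],
  grip=0.33,
)

```text
time: 4.58
tool_pos: [550.7, 217.2, 154.2]
tcp_rot: [-3.14, 0.001, 1.587]
contact_force: [-0.1, -0.3, 0.4]
grip_width: 56.2
finger_force: 0.0
```

Run:
```python
from h import *
o=state(); im=optics.capture("wrist"); C=cal("wrist"); cv2.imwrite("pics/w1.png",im[:,:,::-1])
for t,z in(("tray_grip",45),("pocket0",20),("station",0)):
    print(t,[(np.round(d["uv"],1).tolist(),round(d["confidence"],2),np.round(ray(d["uv"],z,C)[:2],1).tolist()) for d in finder.pinpoint(t,"wrist")])
```

```text
t 4.58 tcp [550.7 217.2 154.2] rot [-3.140e+00  1.000e-03  1.587e+00] F [-0.1 -0.3  0.4] w 56.2
tray_grip [([333.9, 236.1], 0.68, [560.4, 214.2])]
pocket0 []
station [([373.0, 221.0], 0.96, [594.5, 214.8])]
```

View pics/w1.png

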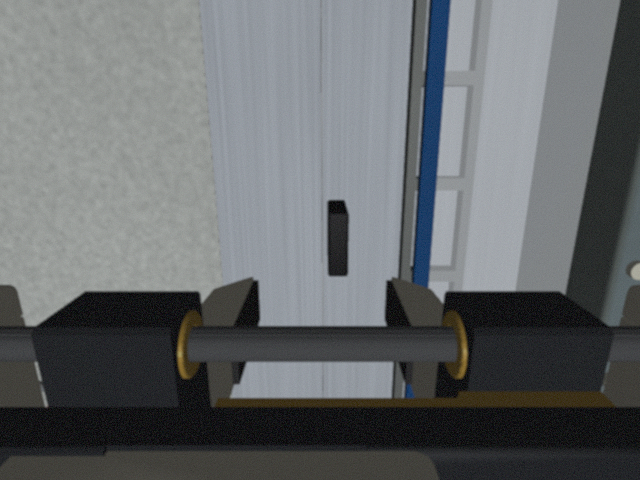

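The grip plate is at about pixel (337,238), between the fingers. The lintel is to its right at column ~425. The network's point (560,214) agrees with the top camera, so I'll descend and grip it.

Emit:
send_rows(
  offset=[
    [-0.025,0.078,0],
    [-0.025,0.078,0.2],
    [-0.025,0.078,0.4],
    [-0.025,0.078,0.6],
    [-0.025,0.078,0.8],
    [-0.025,0.078,0.97],
    [-0.025,0.078,0.97],
  ],
  delta_rot=[
    [0,0,0],
    [0,0,0],
    [0,0,0],
    [0,0,0],
    [0,0,0],
    [0,0,0],
    [0,0,0],
  ],
)

```text
time: 5.65
tool_pos: [559.4, 215.9, 37.3]
tcp_rot: [-3.139, 0.001, 1.588]
contact_force: [-1.1, 0.6, 0.5]
grip_width: 30.2
finger_force: 0.0
```

Emit:
send_rows(
  offset=[
    [0,0,0],
    [0,0,0],
    [0,0,0],
    [0,0,0],
    [0,0,0],
    [0,0,0],
  ],
  delta_rot=[
    [0,0,0],
    [0,0,0],
    [0,0,0],
    [0,0,0],
    [0,0,0],
    [0,0,0],
  ],
  grip=0,
)

```text
time: 6.4
tool_pos: [560.8, 216.7, 39.5]
tcp_rot: [3.139, -0.0, 1.589]
contact_force: [0.5, -0.8, 6.4]
grip_width: 13.6
finger_force: 30.0
```

Emit:
send_rows(
  offset=[
    [0,-0.12,0],
    [0,-0.25,0],
    [0,-0.37,0],
    [0,-0.5,0],
    [0,-0.62,0],
    [0,-0.75,0],
    [0,-0.87,0],
    [0,-0.96,0],
  ],
  delta_rot=[
    [0,0,0],
    [0,0,0],
    [0,0,0],
    [0,0,0],
    [0,0,0],
    [0,0,0],
    [0,0,0],
    [0,0,0],
  ],
)

```text
time: 7.4
tool_pos: [450.6, 214.4, 39.6]
tcp_rot: [3.127, -0.001, 1.59]
contact_force: [39.4, -9.5, -29.4]
grip_width: 13.9
finger_force: 30.0
```

Emit:
send_rows(
  offset=[
    [0,0,0],
    [0,0,0],
    [0,-0.01,0],
  ],
  delta_rot=[
    [0,0,0],
    [0,0,0],
    [0,0,0],
  ],
)

```text
time: 7.78
tool_pos: [450.6, 214.4, 39.6]
tcp_rot: [3.127, -0.001, 1.589]
contact_force: [24.5, -6.7, -12.5]
grip_width: 14.0
finger_force: 30.1
```

Emit:
send_rows(
  offset=[
    [0,0,0],
    [0,0,0],
    [0,0,0],
    [0,0,0],
  ],
  delta_rot=[
    [0,0,0],
    [0,0,0],
    [0,0,0],
    [0,0,0],
  ],
  grip=0.4,
)

```text
time: 8.28
tool_pos: [442.9, 214.6, 38.2]
tcp_rot: [-3.141, 0.0, 1.589]
contact_force: [0.3, 0.8, -0.1]
grip_width: 36.7
finger_force: 0.0
```

Emit:
send_rows(
  offset=[
    [0,0,-0.3],
    [0,0.2,-0.8],
    [0,0.625,-1],
    [0,0.625,-1],
    [0,0.625,-1],
    [0,0.625,-1],
  ],
  delta_rot=[
    [0,0,0],
    [0,0,0],
    [0,0,0],
    [0,0,0],
    [0,0,0],
    [0,0,0],
  ],
  grip=1,
)

```text
time: 9.02
tool_pos: [516.8, 215.8, 157.1]
tcp_rot: [-3.139, 0.001, 1.589]
contact_force: [1.0, 0.3, 0.2]
grip_width: 90.1
finger_force: 0.0
```

Run:
```python
from h import *
o=state(); im=optics.capture("wrist"); C=cal("wrist"); cv2.imwrite("pics/w2.png",im[:,:,::-1])
for t,z in(("tray_grip",45),("pocket0",20),("station",0)):
    print(t,[(np.round(d["uv"],1).tolist(),round(d["confidence"],2),np.round(ray(d["uv"],z,C)[:2],1).tolist()) for d in finder.pinpoint(t,"wrist")])
im=optics.capture("top");C=cal("top");cv2.imwrite("pics/t2.png",im[:,:,::-1])
print([np.round(ray(d["uv"],20,C)[:2],1).tolist() for d in finder.pinpoint("pocket0","top")])
```

```text
t 9.03 tcp [516.8 215.8 157.1] rot [-3.139e+00  1.000e-03  1.589e+00] F [1.  0.3 0.2] w 90.1
tray_grip [([230.0, 237.6], 0.61, [450.2, 209.9])]
pocket0 [([330.8, 308.7], 0.73, [526.3, 141.1]), ([336.7, 225.5], 0.72, [529.2, 214.0]), ([334.3, 382.6], 0.69, [531.2, 67.9]), ([330.7, 23.2], 0.69, [520.9, 357.7]), ([334.1, 131.0], 0.57, [525.1, 286.2])]
station [([413.5, 220.8], 0.79, [594.6, 214.1])]
[[521.3, 68.7], [519.9, 358.7], [528.9, 142.3], [525.1, 214.4], [415.4, -173.4]]
```

View pics/w2.png

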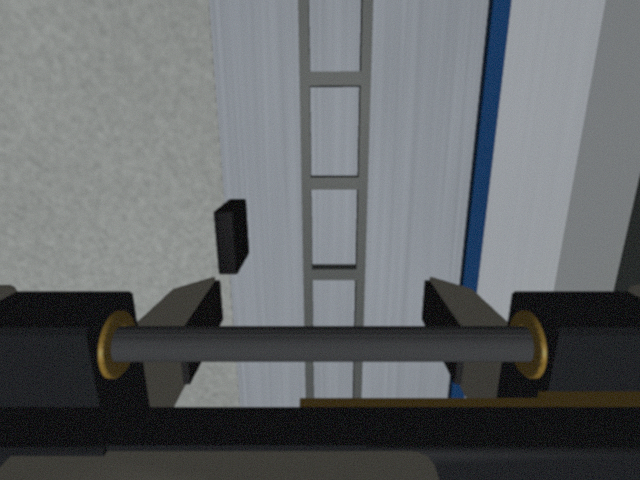

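The tray is out and against its stop: grip now at x≈450.6, and it gave about 40 N at the end of the pull. The wrist view shows the pocket frame with its left wall at column ~306, right wall at ~363, and cross bars at rows 79, 183 and 270. Next I'll get the frame pose from edges.

Run:
```python
from h import *
im=cv2.imread("pics/w2.png"); C=cal("wrist"); g=cv2.GaussianBlur(cv2.cvtColor(im,cv2.COLOR_BGR2GRAY),(3,3),0).astype(float)
# column profiles averaged over rows at pocket mid rows
for r0,r1 in((20,55),(105,160),(205,250)):
    p=g[r0:r1].mean(0); d=np.gradient(p); rm=(r0+r1-1)/2
    pk=[c for c in range(290,380) if abs(d[c])>5 and abs(d[c])==abs(d[c-2:c+3]).max()]
    print(rm,[(c,round(d[c]),np.round(ray((c,rm),32,C)[:2],1).tolist()) for c in pk])
p=g[:,325:345].mean(1); d=np.gradient(p)
pk=[c for c in range(5,285) if abs(d[c])>5 and abs(d[c])==abs(d[max(0,c-2):c+3]).max()]
print([(c,round(d[c]),np.round(ray((335,c),32,C)[:2],1).tolist()) for c in pk])
cv2.imwrite("pics/w2c.png",cv2.resize(im[40:290,270:400],None,fx=2.4,fy=2.4,interpolation=cv2.INTER_CUBIC))
```

```text
37.0 [(298, -14, [500.5, 346.7]), (309, 15, [507.8, 346.9]), (359, -18, [541.2, 347.5]), (372, 14, [549.9, 347.6])]
132.0 [(300, -13, [501.9, 285.5]), (311, 16, [509.8, 285.6]), (357, -18, [542.6, 286.2]), (369, 13, [551.1, 286.3])]
227.0 [(302, -14, [503.6, 215.4]), (312, 17, [511.2, 215.5]), (355, -20, [544.1, 216.1]), (366, 15, [552.5, 216.3])]
[(71, -13, [525.8, 326.2]), (87, 23, [526.1, 315.9]), (175, -25, [527.7, 255.4]), (189, 16, [528.0, 245.0]), (264, -32, [529.6, 185.8]), (269, 16, [529.7, 181.6]), (280, 16, [530.0, 172.2])]
```

View pics/w2c.png

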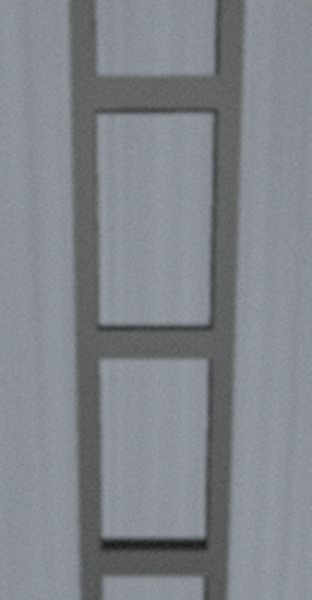

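Run:
```python
from h import *
im=cv2.imread("pics/w2.png"); C=cal("wrist"); g=cv2.cvtColor(im,cv2.COLOR_BGR2GRAY).astype(float)
for r0,r1 in((222,232),(250,262)):
    p=g[r0:r1].mean(0); rm=(r0+r1-1)/2; print(rm,p[208:254].round().astype(int).tolist())
    for c in(216,235,247): print(c,[ (z,np.round(ray((c,rm),z,C)[:2],1).tolist()) for z in(20,65)])
p=g[:,222:230].mean(1);print(p[192:282].round().astype(int).tolist())
im=optics.capture("top");Ct=cal("top")
for R,cf,m,org in regions("top",im):
    if not org and cf>.3: print(round(cf,2),np.round(fit([(R,Ct)]),2))
```

```text
226.5 [148, 147, 146, 145, 144, 136, 110, 66, 34, 23, 27, 30, 28, 31, 33, 33, 32, 34, 31, 33, 35, 33, 37, 32, 28, 20, 16, 16, 15, 12, 15, 18, 14, 14, 17, 12, 12, 12, 42, 83, 124, 144, 147, 144, 143, 144]
216 [(20, [434.5, 211.4]), (65, [447.2, 223.5])]
235 [(20, [449.7, 211.6]), (65, [460.0, 223.8])]
247 [(20, [459.2, 211.8]), (65, [468.1, 223.9])]
255.5 [146, 143, 143, 145, 144, 144, 147, 143, 127, 91, 48, 25, 25, 26, 29, 28, 30, 27, 31, 28, 30, 30, 31, 32, 31, 31, 26, 21, 19, 12, 14, 15, 14, 14, 14, 21, 33, 47, 64, 88, 114, 136, 146, 148, 146, 143]
216 [(20, [433.1, 186.9]), (65, [445.9, 202.8])]
235 [(20, [448.6, 187.2]), (65, [459.0, 203.1])]
247 [(20, [458.3, 187.4]), (65, [467.3, 203.2])]
[140, 140, 140, 142, 142, 143, 139, 131, 115, 98, 79, 57, 38, 27, 18, 14, 14, 15, 15, 19, 25, 31, 32, 35, 35, 31, 35, 33, 31, 33, 33, 33, 33, 33, 35, 33, 34, 29, 32, 33, 29, 32, 33, 30, 32, 29, 29, 33, 31, 30, 30, 30, 29, 30, 30, 30, 28, 29, 30, 30, 30, 30, 29, 26, 30, 28, 30, 29, 27, 29, 22, 25, 30, 28, 29, 25, 26, 26, 25, 27, 31, 60, 102, 136, 143, 144, 144, 144, 144, 144]
0.98 [ 5.5770e+02 -1.6816e+02 -2.3000e-01  5.2000e+01  9.1000e-01]
0.74 [ 426.06 -329.49    1.36   52.      0.87]
0.62 [ 4.1451e+02 -1.7809e+02 -2.1000e-01  5.2000e+01  9.4000e-01]
```

Emit:
send_rows(
  offset=[
    [-0.8,0.06,0],
    [-0.8,0.06,0],
    [-0.8,0.06,0],
  ],
  delta_rot=[
    [0,0,0],
    [0,0,0],
    [0,0,0],
  ],
)

```text
time: 9.8
tool_pos: [527.6, 118.1, 158.3]
tcp_rot: [3.142, 0.0, 1.585]
contact_force: [0.2, 0.4, 0.6]
grip_width: 91.9
finger_force: 0.0
```

Emit:
send_rows(
  offset=[
    [-0.8,0.06,0],
    [-0.8,0.06,0],
    [-0.8,0.06,0],
  ],
  delta_rot=[
    [0,0,0],
    [0,0,0],
    [0,0,0],
  ],
)

```text
time: 10.18
tool_pos: [536.6, 23.1, 158.3]
tcp_rot: [3.141, 0.0, 1.586]
contact_force: [-0.6, 0.2, -0.4]
grip_width: 91.4
finger_force: 0.0
```

Emit:
send_rows(
  offset=[
    [-0.8,0.06,0],
    [-0.8,0.06,0],
    [-0.8,0.06,0],
  ],
  delta_rot=[
    [0,0,0],
    [0,0,0],
    [0,0,0],
  ],
)

```text
time: 10.55
tool_pos: [545.5, -72.1, 158.2]
tcp_rot: [3.141, -0.0, 1.587]
contact_force: [0.1, 0.3, 0.6]
grip_width: 91.8
finger_force: 0.0
```

Emit:
send_rows(
  offset=[
    [-0.8,0.06,0],
    [-0.8,0.06,0],
    [-0.8,0.06,0],
    [-0.8,0.06,0],
    [-0.8,0.06,0],
    [-0.8,0.06,0],
    [-0.8,0.06,0],
    [-0.8,0.06,0],
  ],
  delta_rot=[
    [0,0,-0.2085],
    [0,0,-0.2085],
    [0,0,-0.2085],
    [0,0,-0.2085],
    [0,0,-0.2085],
    [0,0,-0.2085],
    [0,0,-0.2085],
    [0,0,-0.2085],
  ],
)

```text
time: 11.55
tool_pos: [554.5, -165.3, 158.3]
tcp_rot: [3.141, -0.0, 2.899]
contact_force: [0.1, -0.5, -0.1]
grip_width: 91.9
finger_force: 0.0
```

```bash
cat >> h.py <<'E'
def look(name):
    o=state(); im=optics.capture("wrist"); C=cal("wrist"); cv2.imwrite(f"pics/{name}.png",im[:,:,::-1]); best=None
    for R,cf,m,org in regions("wrist",im):
        if org or cf<.3: continue
        f=fit([(R,C)],S=2); print(round(cf,2),np.round(f,3),"px",np.round(np.argwhere(R).mean(0)[::-1]))
        # cap-only cross-check
    for d in finder.pinpoint("cap0_top","wrist"): print("cap",round(d["confidence"],2),np.round(d["uv"],1),np.round(ray(d["uv"],52,C),1))
    return o,C
E
python3 -c "
from h import *
look('w3')"
```

```text
t 11.55 tcp [ 554.5 -165.3  158.3] rot [ 3.141 -0.     2.899] F [ 0.1 -0.5 -0.1] w 91.9
0.66 [ 4.13317e+02 -1.79683e+02 -2.16000e-01  5.16960e+01  9.76000e-01] px [253.  42.]
0.56 [ 425.437 -333.323    1.325   52.       0.963] px [ 56. 109.]
cap 0.81 [245.6  26.1] [ 414.3 -179.3   52. ]
```

View pics/w3.png

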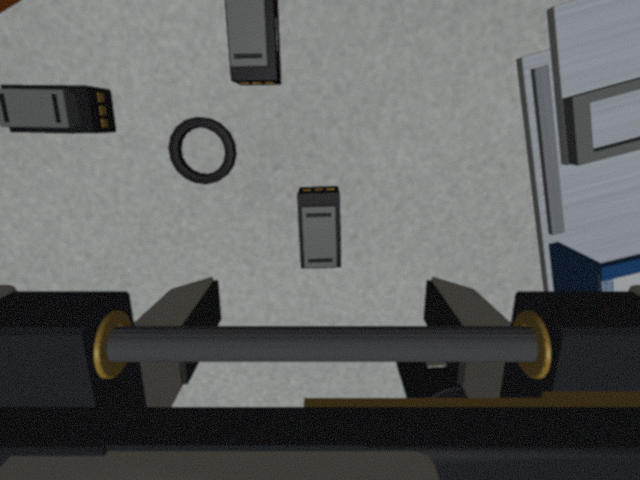

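The housing to take first is at about pixel (320,227). The network missed it here, so I'll segment it by darkness and fit the model. The other two are at (252,40) and (56,109). The ring at (203,150) is clutter.

```bash
cat >> h.py <<'E'
def seg(path,seed,C,z0=0,thr=128):
    g=cv2.GaussianBlur(cv2.imread(path,0),(3,3),0)
    m=cv2.morphologyEx((g<thr).astype(np.uint8),cv2.MORPH_CLOSE,np.ones((3,3)))
    _,l=cv2.connectedComponents(m); R=l==l[seed[1],seed[0]]
    ys,xs=np.nonzero(R); f=fit([(R,C)],z0,S=3); print("seg",R.sum(),(xs.min(),ys.min(),xs.max(),ys.max()),np.round(f,3)); return f
E
python3 - <<'E'
from h import *
o=state();C=cal("wrist")
f=seg("pics/w3.png",(320,235),C)
y=f[2]+np.pi if f[2]<0.5 else f[2]
go([f[0],f[1],20],y,o)
E
```

```text
t 11.7 tcp [ 554.3 -166.4  158.3] rot [ 3.141 -0.     2.897] F [-0.  -0.3 -0.1] w 91.8
seg 3663 (np.int64(296), np.int64(185), np.int64(341), np.int64(269)) [ 5.57355e+02 -1.69332e+02 -2.08000e-01  4.22100e+01  9.59000e-01]
offset [-0.031 -0.018  1.153] turn [ 0.     -0.     -0.0058]
```

Emit:
send_rows(
  offset=[
    [-0.031,-0.037,0],
    [-0.031,-0.037,0.2],
    [-0.031,-0.037,0.45],
    [-0.031,-0.037,0.7],
    [-0.031,-0.037,0.7],
  ],
  delta_rot=[
    [0,0,-0.0058],
    [0,0,-0.0058],
    [0,0,-0.0058],
    [0,0,-0.0058],
    [0,0,-0.0058],
  ],
)

```text
time: 12.32
tool_pos: [555.2, -171.7, 72.3]
tcp_rot: [3.14, -0.005, 2.933]
contact_force: [-0.6, 0.0, -0.7]
grip_width: 91.8
finger_force: 0.0
```

Emit:
send_rows(
  offset=[
    [0,0,0.15],
    [0,0,0.3],
    [0,0,0.42],
    [0,0,0.475],
    [0,0,0.475],
    [0,0,0.475],
  ],
  delta_rot=[
    [0,0,0],
    [0,0,0],
    [0,0,0],
    [0,0,0],
    [0,0,0],
    [0,0,0],
  ],
)

```text
time: 13.08
tool_pos: [557.1, -172.9, 18.0]
tcp_rot: [-3.141, 0.001, 2.935]
contact_force: [-0.2, -0.0, 0.2]
grip_width: 92.0
finger_force: 0.0
```

Emit:
send_rows(
  offset=[
    [0,0,0],
    [0,0,0],
    [0,0,0],
    [0,0,0],
    [0,0,0],
    [0,0,0],
    [0,0,0],
  ],
  delta_rot=[
    [0,0,0],
    [0,0,0],
    [0,0,0],
    [0,0,0],
    [0,0,0],
    [0,0,0],
    [0,0,0],
  ],
  grip=0,
)

```text
time: 13.95
tool_pos: [556.6, -172.6, 17.3]
tcp_rot: [3.142, -0.0, 2.935]
contact_force: [-0.2, 0.9, -0.5]
grip_width: 31.9
finger_force: 30.0
```

Run:
```python
from h import *
o=state()
go([525.5,213.2,157],1.592,o)
```

```text
t 13.95 tcp [ 556.6 -172.6   17.3] rot [ 3.142 -0.     2.935] F [-0.2  0.9 -0.5] w 31.9
offset [ 0.913  3.094 -1.164] turn [-0.     -0.      0.2138]
```

Emit:
send_rows(
  offset=[
    [0,0,-0.2],
    [0,0,-0.6],
    [0,0,-0.97],
    [0,0,-0.97],
  ],
  delta_rot=[
    [0,0,0],
    [0,0,0],
    [0,0,0],
    [0,0,0],
  ],
)

```text
time: 14.45
tool_pos: [558.6, -173.6, 137.4]
tcp_rot: [-3.14, 0.007, 2.935]
contact_force: [0.5, -1.3, -0.9]
grip_width: 31.5
finger_force: 30.0
```

Emit:
send_rows(
  offset=[
    [0.3,1.0,-0.06],
    [0.3,1.0,-0.06],
    [0.3,1.0,-0.06],
  ],
  delta_rot=[
    [0,0,0],
    [0,0,0],
    [0,0,0],
  ],
)

```text
time: 14.82
tool_pos: [544.7, -43.9, 139.8]
tcp_rot: [3.141, -0.003, 2.94]
contact_force: [-0.3, -0.6, -1.3]
grip_width: 31.5
finger_force: 30.0
```

Emit:
send_rows(
  offset=[
    [0.3,1.0,-0.06],
    [0.3,1.0,-0.06],
    [0.3,1.0,-0.06],
  ],
  delta_rot=[
    [0,0,0],
    [0,0,0],
    [0,0,0],
  ],
)

```text
time: 15.2
tool_pos: [534.5, 79.9, 147.2]
tcp_rot: [3.141, -0.002, 2.94]
contact_force: [0.6, -0.9, -0.2]
grip_width: 31.5
finger_force: 30.0
```

Emit:
send_rows(
  offset=[
    [0.313,1.0,-0.074],
    [0.313,1.0,-0.074],
    [0.313,1.0,-0.074],
    [0.313,1.0,-0.074],
    [0.313,1.0,-0.074],
    [0.313,1.0,-0.074],
    [0.313,1.0,-0.074],
    [0.313,1.0,-0.074],
  ],
  delta_rot=[
    [0,0,0.2138],
    [0,0,0.2138],
    [0,0,0.2138],
    [0,0,0.2138],
    [0,0,0.2138],
    [0,0,0.2138],
    [0,0,0.2138],
    [0,0,0.2138],
  ],
)

```text
time: 16.2
tool_pos: [523.6, 200.2, 155.8]
tcp_rot: [-3.14, 0.001, 1.587]
contact_force: [0.1, -0.3, -0.4]
grip_width: 31.8
finger_force: 30.0
```

Run:
```python
from h import *
o=state(); im=optics.capture("wrist"); cv2.imwrite("pics/w4.png",im[:,:,::-1]); go([525.5,213.2,60],1.592,o)
```

```text
t 16.2 tcp [523.6 200.2 155.8] rot [-3.140e+00  1.000e-03  1.587e+00] F [ 0.1 -0.3 -0.4] w 31.8
offset [0.109 0.019 0.798] turn [-0.0002  0.0002 -0.0008]
```

View pics/w4.png

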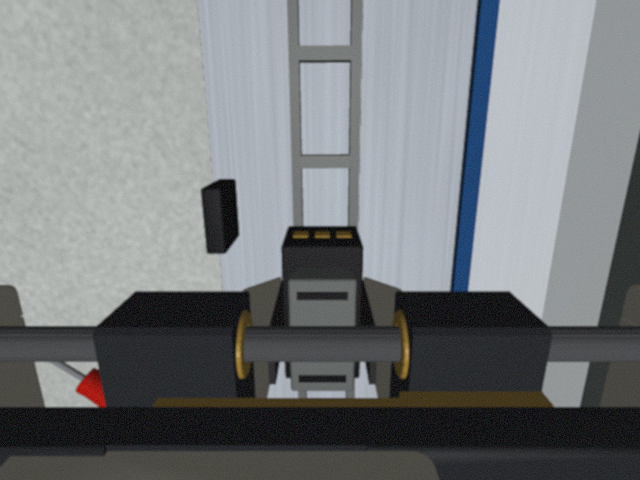

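Run:
```python
from h import *
o=state(); C=cal("wrist"); g=cv2.imread("pics/w4.png",0).astype(float)
p=g[:,300:345].mean(1); print(p[215:305].round().astype(int).tolist())
R=Ro.from_euler("xyz",o["tcp_rot"])
for r,z in((227,-17.2),(245,-17.2),(250,16.8),(278,16.8)):
    q=ray((322,r),o["tool_pos"][2]+z,C); print(r,z,np.round(R.inv().apply(q-o["tool_pos"]),1))
for c in(288,357): q=ray((c,228),o["tool_pos"][2]-17.2,C); print(np.round(R.inv().apply(q-o["tool_pos"]),1))
```

```text
t 16.25 tcp [523.6 200.3 155.8] rot [-3.140e+00  1.000e-03  1.586e+00] F [ 0.4  0.2 -0.9] w 31.7
[174, 175, 174, 174, 174, 174, 175, 174, 176, 171, 147, 94, 40, 14, 15, 23, 34, 45, 47, 51, 65, 76, 66, 41, 18, 15, 14, 16, 17, 16, 19, 27, 36, 41, 43, 42, 43, 43, 42, 42, 42, 42, 42, 42, 41, 42, 41, 42, 41, 42, 42, 41, 43, 45, 45, 45, 45, 45, 45, 45, 45, 45, 46, 54, 69, 86, 97, 105, 107, 107, 107, 107, 108, 107, 108, 105, 89, 56, 34, 34, 34, 35, 34, 40, 59, 86, 103, 107, 107, 107]
227 -17.2 [28.8  0.8 17.2]
245 -17.2 [19.9  0.8 17.2]
250 16.8 [ 28.7   0.8 -16.8]
278 16.8 [ 17.    0.8 -16.8]
[ 28.3 -15.2  17.2]
[28.3 17.3 17.1]
```

Emit:
send_rows(
  offset=[
    [0.109,0.02,0],
    [0.109,0.02,0.2],
    [0.109,0.02,0.5],
    [0.109,0.02,0.8],
    [0.109,0.02,0.8],
    [0.109,0.02,0.8],
  ],
  delta_rot=[
    [0,0,-0.0008],
    [0,0,-0.0008],
    [0,0,-0.0008],
    [0,0,-0.0008],
    [0,0,-0.0008],
    [0,0,-0.0008],
  ],
)

```text
time: 17.0
tool_pos: [526.2, 215.5, 61.9]
tcp_rot: [3.14, -0.0, 1.598]
contact_force: [0.7, 0.3, -1.4]
grip_width: 31.7
finger_force: 30.0
```

Emit:
send_rows(
  offset=[
    [0,0,0.03],
    [0,0,0.06],
    [0,0,0.09],
    [0,0,0.12],
  ],
  delta_rot=[
    [0,0,0],
    [0,0,0],
    [0,0,0],
    [0,0,0],
  ],
)

```text
time: 17.5
tool_pos: [525.3, 215.2, 46.5]
tcp_rot: [3.141, 0.0, 1.597]
contact_force: [-0.6, -0.2, -1.8]
grip_width: 31.7
finger_force: 30.0
```

```bash
python3 -c "
from h import *
go([525.8,213.2,38],1.592,state())"
```

```text
t 17.5 tcp [525.3 215.2  46.5] rot [3.141 0.    1.597] F [-0.6 -0.2 -1.8] w 31.7
offset [-0.017  0.003  0.071] turn [0.     0.     0.0008]
```

Emit:
send_rows(
  offset=[
    [-0.012,0.003,0.0],
    [-0.012,0.003,0.03],
    [-0.012,0.003,0.05],
    [-0.012,0.003,0.065],
    [-0.012,0.003,0.075],
    [-0.012,0.003,0.075],
  ],
  delta_rot=[
    [0,0,0],
    [0,0,0],
    [0,0,0],
    [0,0,0],
    [0,0,0],
    [0,0,0],
  ],
)

```text
time: 18.25
tool_pos: [525.7, 213.8, 37.5]
tcp_rot: [-3.142, 0.0, 1.597]
contact_force: [-0.4, 0.3, -2.0]
grip_width: 32.1
finger_force: 30.0
```

Emit:
send_rows(
  offset=[
    [0,0,0],
    [0,0,0],
    [0,0,0],
    [0,0,0],
  ],
  delta_rot=[
    [0,0,0],
    [0,0,0],
    [0,0,0],
    [0,0,0],
  ],
  grip=0.55,
)

```text
time: 18.75
tool_pos: [525.7, 213.8, 37.6]
tcp_rot: [3.141, 0.0, 1.597]
contact_force: [0.5, 0.6, 0.4]
grip_width: 50.5
finger_force: 0.0
```

Emit:
send_rows(
  offset=[
    [0,0,-0.1],
    [0,0,-0.3],
    [0,0,-0.5],
    [0,0,-0.5],
  ],
  delta_rot=[
    [0,0,0],
    [0,0,0],
    [0,0,0],
    [0,0,0],
  ],
)

```text
time: 19.25
tool_pos: [527.1, 214.2, 100.0]
tcp_rot: [3.137, -0.001, 1.597]
contact_force: [-0.3, -0.1, -0.2]
grip_width: 50.5
finger_force: 0.0
```

Emit:
send_rows(
  offset=[
    [0,0,0],
    [0,0,0],
    [0,0,0],
    [0,0,0],
    [0,0,0],
    [0,0,0],
  ],
  delta_rot=[
    [0,0,0],
    [0,0,0],
    [0,0,0],
    [0,0,0],
    [0,0,0],
    [0,0,0],
  ],
  grip=0,
)

```text
time: 20.0
tool_pos: [525.7, 213.8, 97.5]
tcp_rot: [3.142, 0.0, 1.597]
contact_force: [0.5, -0.5, 0.4]
grip_width: 1.1
finger_force: 0.0
```

Emit:
send_rows(
  offset=[
    [0,0,0.1],
    [0,0,0.14],
    [0,0,0.18],
    [0,0,0.22],
    [0,0,0.25],
    [0,0,0.27],
    [0,0,0.29],
    [0,0,0.29],
  ],
  delta_rot=[
    [0,0,0],
    [0,0,0],
    [0,0,0],
    [0,0,0],
    [0,0,0],
    [0,0,0],
    [0,0,0],
    [0,0,0],
  ],
)

```text
time: 21.0
tool_pos: [525.8, 213.8, 63.1]
tcp_rot: [3.141, 0.0, 1.597]
contact_force: [-1.6, -0.4, 4.2]
grip_width: 0.5
finger_force: 1.9
```

Emit:
send_rows(
  offset=[
    [0,0,0.01],
    [0,0,0.018],
    [0,0,0.024],
    [0,0,0.024],
  ],
  delta_rot=[
    [0,0,0],
    [0,0,0],
    [0,0,0],
    [0,0,0],
  ],
)

```text
time: 21.5
tool_pos: [527.2, 213.9, 62.1]
tcp_rot: [3.137, -0.0, 1.597]
contact_force: [-2.2, -1.2, 15.8]
grip_width: 0.4
finger_force: 7.6
```

Emit:
send_rows(
  offset=[
    [0,0,-0.3],
    [0,0,-0.79],
    [0,0,-0.79],
    [0,0,-0.79],
    [0,0,-0.79],
  ],
  delta_rot=[
    [0,0,0],
    [0,0,0],
    [0,0,0],
    [0,0,0],
    [0,0,0],
  ],
  grip=1,
)

```text
time: 22.12
tool_pos: [524.9, 213.6, 153.1]
tcp_rot: [-3.139, 0.001, 1.597]
contact_force: [-0.1, 0.0, -0.1]
grip_width: 45.7
finger_force: 0.0
```

Run:
```python
from h import *
o=state(); im=optics.capture("wrist"); C=cal("wrist"); cv2.imwrite("pics/w5.png",im[:,:,::-1])
im=optics.capture("top");Ct=cal("top")
for R,cf,m,org in regions("top",im):
    if not org and cf>.3: print(round(cf,2),np.round(fit([(R,Ct)]),2))
print("roll",[np.round(ray(d["uv"],0,Ct),1) for d in finder.pinpoint("roll_a","top")])
go([414,-180,157],2.93,o)
```

```text
t 22.12 tcp [524.9 213.6 153.1] rot [-3.139e+00  1.000e-03  1.597e+00] F [-0.1  0.  -0.1] w 45.7
0.79 [ 426.98 -331.45    1.33   42.      0.93]
0.6 [ 4.1398e+02 -1.7931e+02 -2.2000e-01  4.2000e+01  9.5000e-01]
0.56 [5.3028e+02 1.9987e+02 4.6000e-01 4.8040e+01 5.1000e-01]
roll [array([ 704.3, -108.2,    0. ])]
offset [-3.255 -1.009 -0.027] turn [-5.000e-04 -2.000e-04 -2.122e-01]
```

View pics/w5.png

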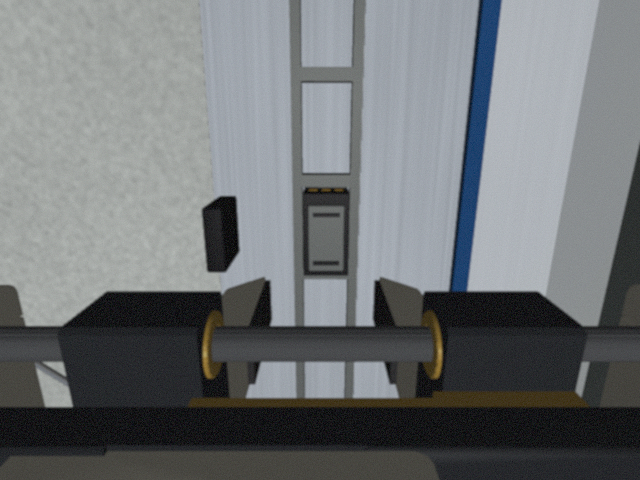

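The first housing sits in pocket 2 at pixel (326,232), with its cap home (TCP 62.1 mm at 16 N). Next is the housing at about (414,-180).

Emit:
send_rows(
  offset=[
    [-0.81,-0.25,0],
    [-0.81,-0.25,0],
    [-0.81,-0.25,0],
  ],
  delta_rot=[
    [0,0,0],
    [0,0,0],
    [0,0,0],
  ],
)

```text
time: 22.7
tool_pos: [497.6, 113.9, 154.5]
tcp_rot: [-3.141, 0.0, 1.594]
contact_force: [-0.9, 0.3, 0.4]
grip_width: 89.8
finger_force: 0.0
```

Emit:
send_rows(
  offset=[
    [-0.81,-0.25,0],
    [-0.81,-0.25,0],
    [-0.81,-0.25,0],
  ],
  delta_rot=[
    [0,0,0],
    [0,0,0],
    [0,0,0],
  ],
)

```text
time: 23.08
tool_pos: [470.8, 16.8, 154.7]
tcp_rot: [3.142, 0.0, 1.594]
contact_force: [-0.4, -0.2, -0.5]
grip_width: 92.3
finger_force: 0.0
```

Emit:
send_rows(
  offset=[
    [-0.81,-0.25,0],
    [-0.81,-0.25,0],
    [-0.81,-0.25,0],
  ],
  delta_rot=[
    [0,0,0],
    [0,0,0],
    [0,0,0],
  ],
)

```text
time: 23.45
tool_pos: [443.9, -80.8, 154.7]
tcp_rot: [3.141, 0.0, 1.594]
contact_force: [1.2, 0.3, -0.4]
grip_width: 91.7
finger_force: 0.0
```

Emit:
send_rows(
  offset=[
    [-0.82,-0.25,-0.03],
    [-0.82,-0.25,-0.03],
    [-0.82,-0.25,-0.03],
    [-0.82,-0.25,-0.03],
    [-0.82,-0.25,-0.03],
    [-0.82,-0.25,-0.03],
    [-0.82,-0.25,-0.03],
    [-0.82,-0.25,-0.03],
  ],
  delta_rot=[
    [0,0,-0.212],
    [0,0,-0.212],
    [0,0,-0.212],
    [0,0,-0.212],
    [0,0,-0.212],
    [0,0,-0.212],
    [0,0,-0.212],
    [0,0,-0.212],
  ],
)

```text
time: 24.45
tool_pos: [417.3, -177.5, 158.3]
tcp_rot: [3.141, 0.0, 2.934]
contact_force: [0.4, 0.6, -0.4]
grip_width: 91.4
finger_force: 0.0
```

Emit:
send_rows(
  offset=[
    [0,0,0],
    [0,0,0],
  ],
  delta_rot=[
    [0,0,0],
    [0,0,0],
  ],
)

```text
time: 24.7
tool_pos: [416.5, -178.3, 158.2]
tcp_rot: [3.141, 0.0, 2.929]
contact_force: [-0.4, 0.1, -0.7]
grip_width: 91.5
finger_force: 0.0
```

Run:
```python
from h import *
o,C=look('w6')
p=proj([[414,-180,25]],C)[0].astype(int);print(p)
f=seg("pics/w6.png",tuple(p),C)
go([f[0],f[1],17],(f[2]+np.pi),o)
```

```text
t 24.7 tcp [ 416.5 -178.3  158.2] rot [3.141 0.    2.929] F [-0.4  0.1 -0.7] w 91.5
0.97 [ 427.37  -333.702    1.307   42.       0.889] px [141. 271.]
0.77 [ 4.13708e+02 -1.79754e+02 -2.23000e-01  4.37370e+01  9.70000e-01] px [320. 219.]
cap 0.76 [317.  231.1] [ 414.3 -181.7   52. ]
cap 0.74 [ 41.3 150.9] [ 320.5 -350.9   52. ]
[319 221]
seg 3687 (np.int64(298), np.int64(177), np.int64(343), np.int64(262)) [ 4.13852e+02 -1.79300e+02 -2.30000e-01  4.20000e+01  9.64000e-01]
offset [ 0.02  -0.013  1.177] turn [0.     0.     0.0027]
```

Emit:
send_rows(
  offset=[
    [0.02,-0.03,0],
    [0.02,-0.03,0.2],
    [0.02,-0.03,0.45],
    [0.02,-0.03,0.7],
    [0.02,-0.03,0.7],
  ],
  delta_rot=[
    [0,0,0.0027],
    [0,0,0.0027],
    [0,0,0.0027],
    [0,0,0.0027],
    [0,0,0.0027],
  ],
)

```text
time: 25.48
tool_pos: [411.4, -181.7, 72.9]
tcp_rot: [3.14, -0.004, 2.911]
contact_force: [0.6, 0.3, 0.7]
grip_width: 91.9
finger_force: 0.0
```

Emit:
send_rows(
  offset=[
    [0,0,0.15],
    [0,0,0.3],
    [0,0,0.42],
    [0,0,0.475],
    [0,0,0.475],
    [0,0,0.475],
  ],
  delta_rot=[
    [0,0,0],
    [0,0,0],
    [0,0,0],
    [0,0,0],
    [0,0,0],
    [0,0,0],
  ],
)

```text
time: 26.22
tool_pos: [413.3, -182.6, 18.1]
tcp_rot: [-3.141, 0.001, 2.912]
contact_force: [-0.5, -0.3, 0.2]
grip_width: 92.0
finger_force: 0.0
```

Emit:
send_rows(
  offset=[
    [0,0,0],
    [0,0,0],
    [0,0,0],
    [0,0,0],
    [0,0,0],
    [0,0,0],
    [0,0,0],
  ],
  delta_rot=[
    [0,0,0],
    [0,0,0],
    [0,0,0],
    [0,0,0],
    [0,0,0],
    [0,0,0],
    [0,0,0],
  ],
  grip=0,
)

```text
time: 27.1
tool_pos: [412.8, -182.1, 17.3]
tcp_rot: [3.142, -0.0, 2.912]
contact_force: [-0.7, 0.3, -0.4]
grip_width: 31.9
finger_force: 30.0
```

Run:
```python
from h import *
go([527.2,141.5,157],1.594,state())
```

```text
t 27.1 tcp [ 412.8 -182.1   17.3] rot [ 3.142 -0.     2.912] F [-0.7  0.3 -0.4] w 31.9
offset [-0.314  2.843 -1.164] turn [-0.     -0.      0.2097]
```

Emit:
send_rows(
  offset=[
    [0,0,-0.2],
    [0,0,-0.6],
    [0,0,-0.97],
    [0,0,-0.97],
  ],
  delta_rot=[
    [0,0,0],
    [0,0,0],
    [0,0,0],
    [0,0,0],
  ],
)

```text
time: 27.6
tool_pos: [414.5, -183.3, 136.6]
tcp_rot: [-3.139, 0.006, 2.912]
contact_force: [0.5, -0.9, -1.3]
grip_width: 31.8
finger_force: 30.0
```

Emit:
send_rows(
  offset=[
    [-0.105,0.948,-0.06],
    [-0.105,0.948,-0.06],
    [-0.105,0.948,-0.06],
  ],
  delta_rot=[
    [0,0,0],
    [0,0,0],
    [0,0,0],
  ],
)

```text
time: 27.98
tool_pos: [450.9, -71.3, 139.8]
tcp_rot: [3.141, -0.002, 2.917]
contact_force: [0.1, -0.8, -1.1]
grip_width: 32.0
finger_force: 30.0
```

Emit:
send_rows(
  offset=[
    [-0.105,0.948,-0.06],
    [-0.105,0.948,-0.06],
    [-0.105,0.948,-0.06],
  ],
  delta_rot=[
    [0,0,0],
    [0,0,0],
    [0,0,0],
  ],
)

```text
time: 28.35
tool_pos: [489.3, 35.7, 147.1]
tcp_rot: [3.142, -0.001, 2.916]
contact_force: [-0.4, 0.1, -1.4]
grip_width: 31.7
finger_force: 30.0
```

Emit:
send_rows(
  offset=[
    [-0.104,0.948,-0.074],
    [-0.104,0.948,-0.074],
    [-0.104,0.948,-0.074],
    [-0.104,0.948,-0.074],
    [-0.104,0.948,-0.074],
    [-0.104,0.948,-0.074],
    [-0.104,0.948,-0.074],
    [-0.104,0.948,-0.074],
  ],
  delta_rot=[
    [0,0,0.2097],
    [0,0,0.2097],
    [0,0,0.2097],
    [0,0,0.2097],
    [0,0,0.2097],
    [0,0,0.2097],
    [0,0,0.2097],
    [0,0,0.2097],
  ],
)

```text
time: 29.35
tool_pos: [526.8, 140.0, 155.9]
tcp_rot: [-3.14, 0.001, 1.593]
contact_force: [0.0, 0.3, -1.8]
grip_width: 31.9
finger_force: 30.0
```

Emit:
send_rows(
  offset=[
    [0,0,0],
    [0,0,0],
    [0,0,0],
  ],
  delta_rot=[
    [0,0,0],
    [0,0,0],
    [0,0,0],
  ],
)

```text
time: 29.72
tool_pos: [527.1, 141.4, 156.9]
tcp_rot: [-3.141, 0.0, 1.595]
contact_force: [-0.0, 0.3, -0.3]
grip_width: 31.9
finger_force: 30.0
```

```bash
cat >> h.py <<'E'
def held(name):
    o=state(); im=optics.capture("wrist"); C=cal("wrist"); cv2.imwrite(f"pics/{name}.png",im[:,:,::-1])
    g=cv2.cvtColor(im,cv2.COLOR_RGB2GRAY).astype(float); p=g[:,300:345].mean(1)
    r=np.argmin(np.gradient(p)[190:270])+190; R=Ro.from_euler("xyz",o["tcp_rot"])
    q=ray((322,r),o["tool_pos"][2]-17.2,C); print("bottom edge row",r,"tool x",np.round(R.inv().apply(q-o["tool_pos"]),1),"(first housing: 28.8)"); return o
E
python3 - <<'E'
from h import *
go([527.2,141.4,60],1.594,held("w7"))
E
```

```text
t 29.73 tcp [527.1 141.4 156.9] rot [-3.141  0.     1.595] F [-0.   0.3 -0.3] w 31.9
bottom edge row 227 tool x [28.9  0.9 17.2] (first housing: 28.8)
offset [-0.     0.001  0.807] turn [-0.      0.      0.0002]
```

Same grasp as the first housing. Lowering into pocket 1.

Emit:
send_rows(
  offset=[
    [0,0,0.2],
    [0,0,0.4],
    [0,0,0.6],
    [0,0,0.75],
    [0,0,0.83],
    [0,0,0.88],
    [0,0,0.92],
    [0,0,0.92],
  ],
  delta_rot=[
    [0,0,0],
    [0,0,0],
    [0,0,0],
    [0,0,0],
    [0,0,0],
    [0,0,0],
    [0,0,0],
    [0,0,0],
  ],
)

```text
time: 30.78
tool_pos: [527.3, 141.5, 46.6]
tcp_rot: [3.141, 0.0, 1.594]
contact_force: [-0.6, 0.9, -0.5]
grip_width: 31.8
finger_force: 30.0
```

Emit:
send_rows(
  offset=[
    [0,0,0.02],
    [0,0,0.045],
    [0,0,0.065],
    [0,0,0.075],
    [0,0,0.075],
  ],
  delta_rot=[
    [0,0,0],
    [0,0,0],
    [0,0,0],
    [0,0,0],
    [0,0,0],
  ],
)

```text
time: 31.4
tool_pos: [527.2, 141.5, 37.5]
tcp_rot: [-3.142, 0.0, 1.594]
contact_force: [1.1, -0.6, -1.5]
grip_width: 31.7
finger_force: 30.0
```

Seated. Release, raise, close the fingers and press the cap.

Emit:
send_rows(
  offset=[
    [0,0,0],
    [0,0,0],
    [0,0,0],
    [0,0,0],
  ],
  delta_rot=[
    [0,0,0],
    [0,0,0],
    [0,0,0],
    [0,0,0],
  ],
  grip=0.55,
)

```text
time: 31.9
tool_pos: [527.2, 141.6, 37.6]
tcp_rot: [3.141, 0.0, 1.594]
contact_force: [0.2, 0.1, -0.6]
grip_width: 50.5
finger_force: 0.0
```

Emit:
send_rows(
  offset=[
    [0,0,-0.1],
    [0,0,-0.3],
    [0,0,-0.5],
    [0,0,-0.5],
  ],
  delta_rot=[
    [0,0,0],
    [0,0,0],
    [0,0,0],
    [0,0,0],
  ],
)

```text
time: 32.4
tool_pos: [528.6, 141.8, 99.9]
tcp_rot: [3.137, -0.0, 1.594]
contact_force: [0.1, 0.7, -0.2]
grip_width: 50.2
finger_force: 0.0
```

Emit:
send_rows(
  offset=[
    [0,0,0],
    [0,0,0],
    [0,0,0],
    [0,0,0],
    [0,0,0],
    [0,0,0],
  ],
  delta_rot=[
    [0,0,0],
    [0,0,0],
    [0,0,0],
    [0,0,0],
    [0,0,0],
    [0,0,0],
  ],
  grip=0,
)

```text
time: 33.15
tool_pos: [527.2, 141.5, 97.5]
tcp_rot: [-3.142, 0.0, 1.594]
contact_force: [0.3, 0.4, -0.0]
grip_width: 0.3
finger_force: 0.0
```

Emit:
send_rows(
  offset=[
    [0,0,0.1],
    [0,0,0.14],
    [0,0,0.18],
    [0,0,0.22],
    [0,0,0.25],
    [0,0,0.27],
    [0,0,0.29],
    [0,0,0.29],
  ],
  delta_rot=[
    [0,0,0],
    [0,0,0],
    [0,0,0],
    [0,0,0],
    [0,0,0],
    [0,0,0],
    [0,0,0],
    [0,0,0],
  ],
)

```text
time: 34.15
tool_pos: [527.2, 141.5, 63.1]
tcp_rot: [3.141, 0.0, 1.594]
contact_force: [-2.0, 0.5, 4.3]
grip_width: 0.6
finger_force: 1.8
```

Emit:
send_rows(
  offset=[
    [0,0,0.01],
    [0,0,0.018],
    [0,0,0.024],
    [0,0,0.024],
  ],
  delta_rot=[
    [0,0,0],
    [0,0,0],
    [0,0,0],
    [0,0,0],
  ],
)

```text
time: 34.65
tool_pos: [528.8, 141.6, 62.1]
tcp_rot: [3.137, -0.0, 1.594]
contact_force: [-2.3, -1.2, 15.8]
grip_width: 0.2
finger_force: 7.8
```

Emit:
send_rows(
  offset=[
    [0,0,-0.3],
    [0,0,-0.79],
    [0,0,-0.79],
    [0,0,-0.79],
    [0,0,-0.79],
  ],
  delta_rot=[
    [0,0,0],
    [0,0,0],
    [0,0,0],
    [0,0,0],
    [0,0,0],
  ],
  grip=1,
)

```text
time: 35.28
tool_pos: [526.3, 141.4, 153.1]
tcp_rot: [-3.139, 0.0, 1.594]
contact_force: [-0.5, 0.7, -0.8]
grip_width: 45.9
finger_force: 0.0
```

Run:
```python
from h import *
o=state(); im=optics.capture("wrist"); C=cal("wrist"); cv2.imwrite("pics/w8.png",im[:,:,::-1])
im=optics.capture("top");Ct=cal("top")
for R,cf,m,org in regions("top",im):
    if not org and cf>.3: print(round(cf,2),np.round(fit([(R,Ct)]),2))
go([427,-333,157],1.31,o)
```

```text
t 35.27 tcp [526.3 141.4 153.1] rot [-3.139  0.     1.594] F [-0.5  0.7 -0.8] w 45.9
0.92 [ 427.04 -330.53    1.31   42.      0.91]
0.56 [5.2620e+02 2.3633e+02 9.3000e-01 5.2000e+01 2.8000e-01]
offset [-3.933 -0.92  -0.028] turn [-0.0005  0.0001  0.0453]
```

View pics/w8.png

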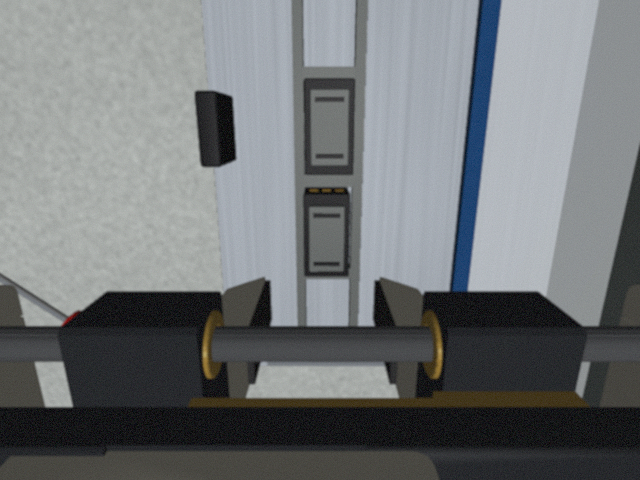

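Emit:
send_rows(
  offset=[
    [-0.98,-0.23,0],
    [-0.98,-0.23,0],
    [-0.98,-0.23,0],
  ],
  delta_rot=[
    [0,0,0],
    [0,0,0],
    [0,0,0],
  ],
  grip=0.65,
)

```text
time: 35.8
tool_pos: [501.5, 20.1, 154.2]
tcp_rot: [-3.14, 0.001, 1.59]
contact_force: [-0.8, 0.7, -0.7]
grip_width: 59.6
finger_force: 0.0
```

Emit:
send_rows(
  offset=[
    [-0.98,-0.23,0],
    [-0.98,-0.23,0],
    [-0.98,-0.23,0],
  ],
  delta_rot=[
    [0,0,0],
    [0,0,0],
    [0,0,0],
  ],
)

```text
time: 36.17
tool_pos: [477.2, -97.4, 154.4]
tcp_rot: [-3.141, 0.0, 1.59]
contact_force: [1.0, -0.0, 0.1]
grip_width: 59.8
finger_force: 0.0
```

Emit:
send_rows(
  offset=[
    [-0.98,-0.23,0],
    [-0.98,-0.23,0],
    [-0.98,-0.23,0],
  ],
  delta_rot=[
    [0,0,0],
    [0,0,0],
    [0,0,0],
  ],
)

```text
time: 36.55
tool_pos: [452.8, -215.0, 154.4]
tcp_rot: [3.141, 0.0, 1.591]
contact_force: [-0.3, 1.1, 0.8]
grip_width: 59.3
finger_force: 0.0
```

Emit:
send_rows(
  offset=[
    [-0.98,-0.23,-0.03],
    [-0.98,-0.23,-0.03],
    [-0.98,-0.23,-0.03],
    [-0.98,-0.23,-0.03],
    [-0.98,-0.23,-0.03],
    [-0.98,-0.23,-0.03],
  ],
  delta_rot=[
    [0,0,0.045],
    [0,0,0.045],
    [0,0,0.045],
    [0,0,0.045],
    [0,0,0.045],
    [0,0,0.045],
  ],
)

```text
time: 37.3
tool_pos: [428.5, -329.9, 158.4]
tcp_rot: [-3.142, -0.0, 1.314]
contact_force: [-0.1, 0.0, -0.2]
grip_width: 59.6
finger_force: 0.0
```

Run:
```python
from h import *
o,C=look('w9')
p=proj([[427,-333,25]],C)[0].astype(int);print(p)
f=seg("pics/w9.png",tuple(p),C)
go([f[0],f[1],17],f[2],o)
```

```text
t 37.3 tcp [ 428.5 -329.9  158.4] rot [-3.142 -0.     1.314] F [-0.1  0.  -0.2] w 59.6
0.87 [ 425.889 -332.417    1.328   43.299    0.937] px [318. 225.]
0.44 [ 423.032 -347.18     1.298   44.817    0.624] px [318. 233.]
cap 0.66 [193.4 296.8] [ 323.4 -353.3   52. ]
[320 228]
seg 3629 (np.int64(296), np.int64(183), np.int64(340), np.int64(266)) [ 426.322 -331.104    1.315   52.       0.968]
offset [-0.014 -0.015  1.178] turn [-0.     -0.     -0.0003]
```

View pics/w9.png

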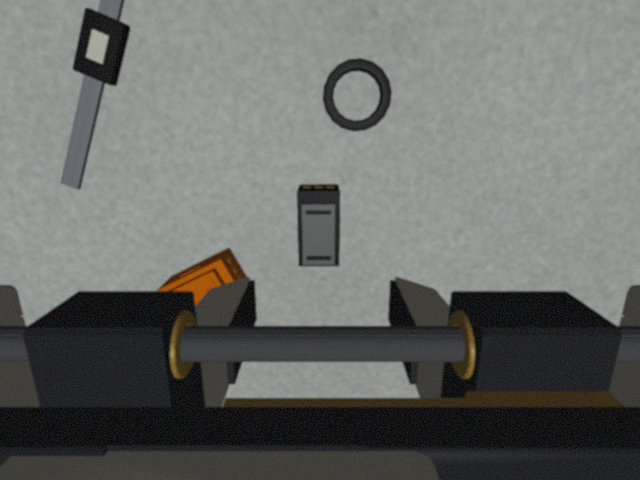

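The target housing is at (318,225), aligned with the tool. The orange look-alike at (200,275) stays clear of the left finger.

Emit:
send_rows(
  offset=[
    [-0.019,-0.034,0],
    [-0.019,-0.034,0.2],
    [-0.019,-0.034,0.45],
    [-0.019,-0.034,0.7],
    [-0.019,-0.034,0.7],
  ],
  delta_rot=[
    [0,0,0],
    [0,0,0],
    [0,0,0],
    [0,0,0],
    [0,0,0],
  ],
)

```text
time: 38.08
tool_pos: [422.0, -331.5, 72.6]
tcp_rot: [-3.137, -0.002, 1.311]
contact_force: [-0.8, 0.3, -0.7]
grip_width: 59.5
finger_force: 0.0
```

Emit:
send_rows(
  offset=[
    [0,0,0.15],
    [0,0,0.3],
    [0,0,0.42],
    [0,0,0.475],
    [0,0,0.475],
    [0,0,0.475],
  ],
  delta_rot=[
    [0,0,0],
    [0,0,0],
    [0,0,0],
    [0,0,0],
    [0,0,0],
    [0,0,0],
  ],
)

```text
time: 38.83
tool_pos: [423.7, -332.8, 17.9]
tcp_rot: [3.141, 0.001, 1.312]
contact_force: [-0.3, -0.2, -0.1]
grip_width: 59.6
finger_force: 0.0
```

Emit:
send_rows(
  offset=[
    [0,0,0],
    [0,0,0],
    [0,0,0],
    [0,0,0],
    [0,0,0],
    [0,0,0],
  ],
  delta_rot=[
    [0,0,0],
    [0,0,0],
    [0,0,0],
    [0,0,0],
    [0,0,0],
    [0,0,0],
  ],
  grip=0,
)

```text
time: 39.58
tool_pos: [423.5, -332.6, 17.5]
tcp_rot: [3.141, 0.0, 1.312]
contact_force: [0.5, 0.5, 1.8]
grip_width: 31.8
finger_force: 30.0
```

Run:
```python
from h import *
go([528.7,69.6,157],1.594,state())
```

```text
t 39.58 tcp [ 423.5 -332.6   17.5] rot [3.141 0.    1.312] F [0.5 0.5 1.8] w 31.8
offset [ 3.464 -0.011 -1.164] turn [ 0.      0.     -0.0449]
```

Emit:
send_rows(
  offset=[
    [0,0,-0.2],
    [0,0,-0.6],
    [0,0,-0.97],
    [0,0,-0.97],
  ],
  delta_rot=[
    [0,0,0],
    [0,0,0],
    [0,0,0],
    [0,0,0],
  ],
)

```text
time: 40.08
tool_pos: [424.7, -333.9, 137.0]
tcp_rot: [3.136, 0.004, 1.312]
contact_force: [-0.8, -0.1, -0.8]
grip_width: 31.7
finger_force: 30.0
```

Emit:
send_rows(
  offset=[
    [0.87,0,-0.05],
    [0.87,0,-0.05],
    [0.87,0,-0.05],
  ],
  delta_rot=[
    [0,0,0],
    [0,0,0],
    [0,0,0],
  ],
)

```text
time: 40.45
tool_pos: [449.8, -228.7, 138.6]
tcp_rot: [-3.139, -0.001, 1.315]
contact_force: [-0.5, 0.3, -1.1]
grip_width: 31.8
finger_force: 30.0
```

Emit:
send_rows(
  offset=[
    [0.87,0,-0.05],
    [0.87,0,-0.05],
    [0.87,0,-0.05],
  ],
  delta_rot=[
    [0,0,0],
    [0,0,0],
    [0,0,0],
  ],
)

```text
time: 40.83
tool_pos: [476.8, -129.1, 144.8]
tcp_rot: [-3.14, -0.0, 1.315]
contact_force: [0.4, -0.8, -0.7]
grip_width: 31.6
finger_force: 30.0
```

Emit:
send_rows(
  offset=[
    [0.87,0,-0.05],
    [0.87,0,-0.05],
    [0.87,0,-0.05],
  ],
  delta_rot=[
    [0,0,0],
    [0,0,0],
    [0,0,0],
  ],
)

```text
time: 41.2
tool_pos: [503.9, -29.0, 151.0]
tcp_rot: [-3.141, 0.0, 1.314]
contact_force: [-0.1, 0.1, -0.4]
grip_width: 32.0
finger_force: 30.0
```

Emit:
send_rows(
  offset=[
    [0.854,-0.011,-0.044],
    [0.854,-0.011,-0.044],
    [0.854,-0.011,-0.044],
    [0.854,-0.011,-0.044],
    [0.854,-0.011,-0.044],
    [0.854,-0.011,-0.044],
    [0.854,-0.011,-0.044],
  ],
  delta_rot=[
    [0,0,-0.045],
    [0,0,-0.045],
    [0,0,-0.045],
    [0,0,-0.045],
    [0,0,-0.045],
    [0,0,-0.045],
    [0,0,-0.045],
  ],
)

```text
time: 42.08
tool_pos: [528.6, 69.0, 157.0]
tcp_rot: [3.142, 0.0, 1.593]
contact_force: [0.2, -0.4, -0.4]
grip_width: 31.7
finger_force: 30.0
```

Run:
```python
from h import *
go([528.7,69.4,60],1.594,held("w10"))
```

```text
t 42.08 tcp [528.6  69.  157. ] rot [3.142 0.    1.593] F [ 0.2 -0.4 -0.4] w 31.7
bottom edge row 222 tool x [31.4  0.8 17.2] (first housing: 28.8)
offset [0.003 0.001 0.808] turn [ 0.      0.     -0.0001]
```

The end edge sits 2.5 mm further along the tool than with the first two, so I'm shifting the placement by that much.

Emit:
send_rows(
  offset=[
    [-0.018,0,0.2],
    [-0.018,0,0.4],
    [-0.018,0,0.6],
    [-0.018,0,0.75],
    [-0.018,0,0.83],
    [-0.018,0,0.88],
    [-0.018,0,0.92],
    [-0.018,0,0.92],
  ],
  delta_rot=[
    [0,0,0],
    [0,0,0],
    [0,0,0],
    [0,0,0],
    [0,0,0],
    [0,0,0],
    [0,0,0],
    [0,0,0],
  ],
)

```text
time: 43.12
tool_pos: [528.9, 67.5, 46.8]
tcp_rot: [3.141, 0.0, 1.594]
contact_force: [-0.4, -0.7, -1.1]
grip_width: 31.6
finger_force: 30.0
```

Emit:
send_rows(
  offset=[
    [0,0,0.02],
    [0,0,0.045],
    [0,0,0.065],
    [0,0,0.075],
    [0,0,0.075],
  ],
  delta_rot=[
    [0,0,0],
    [0,0,0],
    [0,0,0],
    [0,0,0],
    [0,0,0],
  ],
)

```text
time: 43.75
tool_pos: [533.0, 67.4, 43.0]
tcp_rot: [3.13, 0.001, 1.595]
contact_force: [-1.8, -0.8, 32.6]
grip_width: 32.6
finger_force: 31.0
```

Emit:
send_rows(
  offset=[
    [0,0,-0.1],
    [0,0,-0.4],
    [0,0,-0.99],
    [0,0,-0.99],
    [0,0,-0.99],
    [0,0,-0.99],
  ],
  delta_rot=[
    [0,0,0],
    [0,0,0],
    [0,0,0],
    [0,0,0],
    [0,0,0],
    [0,0,0],
  ],
)

```text
time: 44.5
tool_pos: [527.5, 67.5, 154.6]
tcp_rot: [-3.138, -0.0, 1.594]
contact_force: [-0.5, 0.2, -2.4]
grip_width: 32.3
finger_force: 29.4
```

Run:
```python
from h import *
held("w11")
a=cv2.imread("pics/w10.png")[150:300,230:420];b=cv2.imread("pics/w11.png")[150:300,230:420]
cv2.imwrite("pics/cmp.png",cv2.resize(np.hstack([a,b]),None,fx=2.1,fy=2.1,interpolation=cv2.INTER_CUBIC))
```

```text
t 44.5 tcp [527.5  67.5 154.6] rot [-3.138 -0.     1.594] F [-0.5  0.2 -2.4] w 32.3
bottom edge row 223 tool x [30.7  0.9 17.2] (first housing: 28.8)
```

View pics/cmp.png

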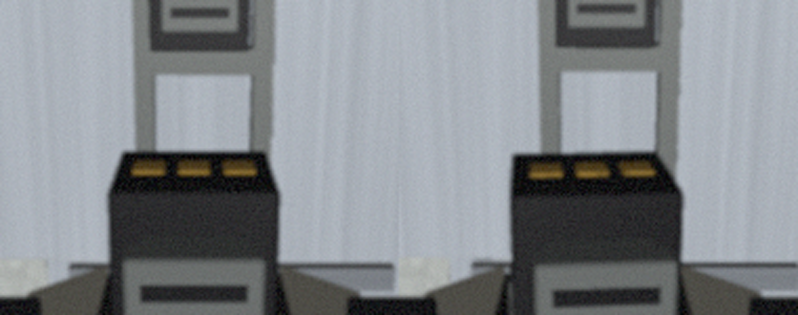

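Run:
```python
from h import *
C=cal("wrist"); o=state(); K,T=C
for n,tcp,yaw in(("w10",[528.6,69.0,157.0],1.593),("w11",[527.5,67.5,154.6],1.594),("w8",[526.3,141.4,153.1],1.594)):
    # camera pose for that picture
    R0=Ro.from_euler("xyz",o["tcp_rot"]); R1=Ro.from_euler("xyz",[np.pi if n=="w10" else -3.1385,0,yaw]); Rd=(R1*R0.inv()).as_matrix()
    T2=T.copy(); T2[:3,:3]=Rd@T[:3,:3]; T2[:3,3]=np.array(tcp)+Rd@(T[:3,3]-o["tool_pos"]); Cn=(K,T2)
    g=cv2.GaussianBlur(cv2.imread(f"pics/{n}.png",0),(3,3),0).astype(float)
    rows=((195,215),) if n!="w8" else ((20,55),(110,150),(215,250),(290,310))
    for r0,r1 in rows:
        d=np.gradient(g[r0:r1].mean(0)); rm=(r0+r1-1)/2
        pk=[c for c in range(285,370) if abs(d[c])>5 and abs(d[c])==abs(d[c-2:c+3]).max()]
        print(n,rm,[(c,round(d[c]),np.round(ray((c,rm),32,Cn)[:2],1).tolist()) for c in pk])
    d=np.gradient(g[:,315:335].mean(1)); pk=[r for r in range(60,320) if abs(d[r])>5 and abs(d[r])==abs(d[r-2:r+3]).max()]
    print([(r,round(d[r]),round(ray((325,r),32,Cn)[1],1)) for r in pk])
```

```text
t 44.55 tcp [527.6  67.5 154.5] rot [-3.138 -0.     1.594] F [-0.5  0.1 -0.4] w 32.4
w10 204.5 [(294, -18, [508.1, 86.0]), (304, 21, [515.6, 86.1]), (348, -22, [548.5, 86.9]), (359, 18, [556.7, 87.0])]
[(64, 38, np.float64(183.3)), (79, -21, np.float64(173.9)), (90, 19, np.float64(166.8)), (98, -18, np.float64(161.6)), (102, 18, np.float64(159.0)), (153, -20, np.float64(124.2)), (158, 20, np.float64(120.7)), (165, -19, np.float64(115.7)), (174, 22, np.float64(109.2)), (185, 17, np.float64(101.1)), (222, -49, np.float64(73.0)), (233, -21, np.float64(64.3)), (241, 7, np.float64(57.9)), (273, 15, np.float64(31.5)), (286, -23, np.float64(20.4)), (293, 20, np.float64(14.4))]
w11 204.5 [(297, -17, [509.0, 85.0]), (307, 20, [516.4, 85.2]), (352, -23, [549.8, 85.9]), (363, 18, [557.9, 86.1])]
[(61, 39, np.float64(183.3)), (76, -21, np.float64(174.0)), (87, 19, np.float64(167.0)), (95, -18, np.float64(161.9)), (99, 18, np.float64(159.3)), (152, -19, np.float64(123.6)), (156, 19, np.float64(120.8)), (163, -19, np.float64(115.9)), (172, 20, np.float64(109.4)), (184, 16, np.float64(100.7)), (222
[... 632 characters left out ...]
, 139.0]), (360, 18, [555.4, 139.2])]
w8 299.5 [(297, -19, [508.2, 82.4]), (306, 22, [515.4, 82.6]), (348, -24, [548.7, 83.4]), (358, 20, [556.6, 83.6])]
[(66, -16, np.float64(254.0)), (78, -21, np.float64(246.5)), (89, 18, np.float64(239.5)), (97, -17, np.float64(234.4)), (101, 17, np.float64(231.8)), (153, -18, np.float64(196.9)), (158, 18, np.float64(193.4)), (165, -19, np.float64(188.5)), (174, 19, np.float64(182.1)), (187, -22, np.float64(172.6)), (191, -10, np.float64(169.7)), (206, 20, np.float64(158.5)), (213, -19, np.float64(153.3)), (217, 19, np.float64(150.2)), (262, -20, np.float64(114.6)), (265, 19, np.float64(112.1)), (271, -21, np.float64(107.2)), (277, 24, np.float64(102.2))]
```

The third housing went in only partway and came out slightly turned in the grip: its cap slot edge slopes about 3° in the right-hand crop. I think the grip slackened. I'll set it on the open bench right of the station at y≈-70 and regrasp it squarely.

Emit:
send_rows(
  offset=[
    [-0.6,0,0],
    [-0.6,0,0],
    [-0.6,0,0],
  ],
  delta_rot=[
    [0,0,0],
    [0,0,0],
    [0,0,0],
  ],
)

```text
time: 44.92
tool_pos: [529.9, -4.9, 155.3]
tcp_rot: [-3.139, -0.001, 1.592]
contact_force: [-0.5, -0.3, 0.3]
grip_width: 32.5
finger_force: 29.4
```

Emit:
send_rows(
  offset=[
    [-0.6,0,0.2],
    [-0.6,0,0.4],
    [-0.6,0,0.6],
    [-0.6,0,0.8],
    [-0.6,0,0.8],
  ],
  delta_rot=[
    [0,0,0],
    [0,0,0],
    [0,0,0],
    [0,0,0],
    [0,0,0],
  ],
)

```text
time: 45.55
tool_pos: [530.6, -74.9, 58.5]
tcp_rot: [-3.137, -0.002, 1.595]
contact_force: [-0.5, -0.0, -1.0]
grip_width: 32.5
finger_force: 29.4
```

Emit:
send_rows(
  offset=[
    [0,0,0.12],
    [0,0,0.24],
    [0,0,0.3],
    [0,0,0.32],
    [0,0,0.32],
  ],
  delta_rot=[
    [0,0,0],
    [0,0,0],
    [0,0,0],
    [0,0,0],
    [0,0,0],
  ],
)

```text
time: 46.18
tool_pos: [532.2, -76.6, 22.0]
tcp_rot: [3.141, 0.0, 1.594]
contact_force: [0.8, 0.1, -0.6]
grip_width: 32.6
finger_force: 29.4
```

Emit:
send_rows(
  offset=[
    [0,0,0],
    [0,0,0],
    [0,0,0],
    [0,0,0],
    [0,0,0],
  ],
  delta_rot=[
    [0,0,0],
    [0,0,0],
    [0,0,0],
    [0,0,0],
    [0,0,0],
  ],
  grip=0.65,
)

```text
time: 46.8
tool_pos: [532.1, -76.5, 22.0]
tcp_rot: [3.142, 0.0, 1.594]
contact_force: [0.7, -1.1, 0.2]
grip_width: 59.6
finger_force: 0.0
```

Emit:
send_rows(
  offset=[
    [0,0,-0.2],
    [0,0,-0.6],
    [0,0,-0.98],
    [0,0,-0.98],
    [0,0,-0.98],
  ],
  delta_rot=[
    [0,0,0],
    [0,0,0],
    [0,0,0],
    [0,0,0],
    [0,0,0],
  ],
)

```text
time: 47.42
tool_pos: [531.6, -76.3, 139.1]
tcp_rot: [-3.141, -0.0, 1.594]
contact_force: [-0.1, 0.2, -0.8]
grip_width: 59.5
finger_force: 0.0
```

Emit:
send_rows(
  offset=[
    [0,0,-0.17],
    [0,0,-0.17],
    [0,0,-0.17],
    [0,0,-0.17],
  ],
  delta_rot=[
    [0,0,0],
    [0,0,0],
    [0,0,0],
    [0,0,0],
  ],
)

```text
time: 47.92
tool_pos: [531.5, -76.3, 158.8]
tcp_rot: [-3.14, -0.001, 1.594]
contact_force: [0.2, 0.3, -0.3]
grip_width: 59.8
finger_force: 0.0
```

Run:
```python
from h import *
o,C=look('w12')
p=proj([[o["tool_pos"][0]+2,o["tool_pos"][1],25]],C)[0].astype(int);print(p)
f=seg("pics/w12.png",tuple(p),C)
a=f[2] if f[2]>0 else f[2]+np.pi
go([f[0],f[1],17],a,o)
```

```text
t 47.92 tcp [531.5 -76.3 158.8] rot [-3.140e+00 -1.000e-03  1.594e+00] F [ 0.2  0.3 -0.3] w 59.8
0.86 [531.443 -74.978  -1.544  42.      0.964] px [321. 221.]
[323 224]
seg 3590 (np.int64(300), np.int64(179), np.int64(343), np.int64(262)) [531.951 -74.988  -1.547  42.084   0.978]
offset [0.01  0.006 1.182] turn [-0.0003 -0.0001  0.    ]
```

View pics/w12.png

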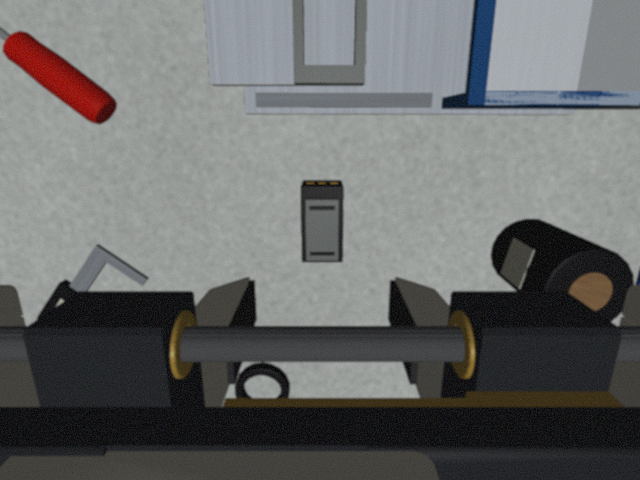

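The housing stands flat and square on the bench at (321,221), and the roll at (560,260) is well clear. Regrasping.

Emit:
send_rows(
  offset=[
    [0.01,-0.014,0.1],
    [0.01,-0.014,0.3],
    [0.01,-0.014,0.5],
    [0.01,-0.014,0.7],
    [0.01,-0.014,0.7],
  ],
  delta_rot=[
    [0,0,0],
    [0,0,0],
    [0,0,0],
    [0,0,0],
    [0,0,0],
  ],
)

```text
time: 48.7
tool_pos: [528.7, -74.8, 73.8]
tcp_rot: [-3.137, -0.001, 1.594]
contact_force: [0.0, 0.9, -0.2]
grip_width: 59.5
finger_force: 0.0
```

Emit:
send_rows(
  offset=[
    [0,0,0.15],
    [0,0,0.3],
    [0,0,0.42],
    [0,0,0.482],
    [0,0,0.482],
    [0,0,0.482],
  ],
  delta_rot=[
    [0,0,0],
    [0,0,0],
    [0,0,0],
    [0,0,0],
    [0,0,0],
    [0,0,0],
  ],
)

```text
time: 49.45
tool_pos: [530.8, -75.4, 18.7]
tcp_rot: [3.141, 0.0, 1.594]
contact_force: [0.1, 1.0, -0.6]
grip_width: 59.5
finger_force: 0.0
```

Emit:
send_rows(
  offset=[
    [0,0,0],
    [0,0,0],
    [0,0,0],
    [0,0,0],
    [0,0,0],
    [0,0,0],
  ],
  delta_rot=[
    [0,0,0],
    [0,0,0],
    [0,0,0],
    [0,0,0],
    [0,0,0],
    [0,0,0],
  ],
  grip=0,
)

```text
time: 50.2
tool_pos: [530.5, -75.3, 18.3]
tcp_rot: [3.141, 0.0, 1.594]
contact_force: [-1.0, 0.7, 2.3]
grip_width: 31.5
finger_force: 30.0
```

Run:
```python
from h import *
go([528.9,69.4,157],1.594,state())
```

```text
t 50.2 tcp [530.5 -75.3  18.3] rot [3.141 0.    1.594] F [-1.   0.7  2.3] w 31.5
offset [ 1.206  0.016 -1.156] turn [0.     0.     0.0001]
```

Emit:
send_rows(
  offset=[
    [0,0,-0.2],
    [0,0,-0.6],
    [0,0,-0.97],
    [0,0,-0.97],
  ],
  delta_rot=[
    [0,0,0],
    [0,0,0],
    [0,0,0],
    [0,0,0],
  ],
)

```text
time: 50.7
tool_pos: [532.3, -75.8, 137.8]
tcp_rot: [3.135, 0.002, 1.594]
contact_force: [-0.5, 0.0, -0.9]
grip_width: 31.7
finger_force: 30.0
```

Emit:
send_rows(
  offset=[
    [0.3,0,-0.1],
    [0.6,0,-0.186],
    [0.6,0,-0.186],
    [0.6,0,-0.186],
  ],
  delta_rot=[
    [0,0,0],
    [0,0,0],
    [0,0,0],
    [0,0,0],
  ],
)

```text
time: 51.2
tool_pos: [528.1, -3.6, 155.7]
tcp_rot: [-3.14, 0.0, 1.595]
contact_force: [0.1, -0.0, -1.1]
grip_width: 32.1
finger_force: 30.0
```

Emit:
send_rows(
  offset=[
    [0.3,-0.01,0],
    [0.606,-0.013,0],
    [0.606,-0.013,0],
    [0.606,-0.013,0],
    [0.606,-0.013,0],
    [0.606,-0.013,0],
  ],
  delta_rot=[
    [0,0,0],
    [0,0,0],
    [0,0,0],
    [0,0,0],
    [0,0,0],
    [0,0,0],
  ],
)

```text
time: 51.95
tool_pos: [525.5, 68.4, 156.7]
tcp_rot: [-3.141, 0.0, 1.593]
contact_force: [0.6, -0.1, -0.2]
grip_width: 32.1
finger_force: 30.0
```

Run:
```python
from h import *
go([528.9,69.4,60],1.594,held("w13"))
```

```text
t 51.95 tcp [525.5  68.4 156.7] rot [-3.141  0.     1.593] F [ 0.6 -0.1 -0.2] w 32.1
bottom edge row 225 tool x [29.9  0.8 17.2] (first housing: 28.8)
offset [0.008 0.029 0.806] turn [-0.      0.     -0.0002]
```

Emit:
send_rows(
  offset=[
    [0,0.029,0.1],
    [0,0.029,0.3],
    [0,0.029,0.5],
    [0,0.029,0.7],
    [0,0.029,0.82],
    [0,0.029,0.85],
    [0,0.029,0.85],
    [0,0.029,0.85],
  ],
  delta_rot=[
    [0,0,0],
    [0,0,0],
    [0,0,0],
    [0,0,0],
    [0,0,0],
    [0,0,0],
    [0,0,0],
    [0,0,0],
  ],
)

```text
time: 53.0
tool_pos: [529.5, 69.4, 55.6]
tcp_rot: [3.14, 0.0, 1.594]
contact_force: [-0.3, -0.2, -0.9]
grip_width: 31.7
finger_force: 30.0
```

Emit:
send_rows(
  offset=[
    [0,0,0.02],
    [0,0,0.04],
    [0,0,0.06],
    [0,0,0.075],
    [0,0,0.075],
  ],
  delta_rot=[
    [0,0,0],
    [0,0,0],
    [0,0,0],
    [0,0,0],
    [0,0,0],
  ],
)

```text
time: 53.62
tool_pos: [530.4, 69.4, 47.2]
tcp_rot: [3.138, 0.0, 1.594]
contact_force: [1.8, -1.1, 8.2]
grip_width: 32.0
finger_force: 30.0
```

Emit:
send_rows(
  offset=[
    [0,0,0.02],
    [0,0,0.03],
    [0,0,0.03],
  ],
  delta_rot=[
    [0,0,0],
    [0,0,0],
    [0,0,0],
  ],
)

```text
time: 54.0
tool_pos: [531.7, 69.4, 46.0]
tcp_rot: [3.134, 0.0, 1.595]
contact_force: [-1.1, 0.2, 27.6]
grip_width: 31.6
finger_force: 30.3
```

Run:
```python
from h import *
o=get_obs();print(np.round(o["moment"],2),np.round(o["contact_force"],1))
```

```text
[-0.1   0.66 -0.04] [-1.1  0.2 27.6]
```

Emit:
send_rows(
  offset=[
    [0,0,-0.05],
    [0,0,-0.075],
    [-0.018,0,-0.075],
    [-0.018,0,-0.075],
    [-0.018,0,-0.075],
    [-0.018,0,-0.05],
    [-0.018,0,-0.03],
    [-0.018,0,-0.03],
  ],
  delta_rot=[
    [0,0,0],
    [0,0,0],
    [0,0,0],
    [0,0,0],
    [0,0,0],
    [0,0,0],
    [0,0,0],
    [0,0,0],
  ],
)

```text
time: 55.0
tool_pos: [531.5, 67.3, 49.0]
tcp_rot: [3.135, 0.0, 1.594]
contact_force: [-0.8, -0.2, 22.4]
grip_width: 31.9
finger_force: 30.2
```

Emit:
send_rows(
  offset=[
    [0,0,0.015],
    [0,0,0.03],
    [0,0,0.03],
  ],
  delta_rot=[
    [0,0,0],
    [0,0,0],
    [0,0,0],
  ],
)

```text
time: 55.38
tool_pos: [533.0, 67.2, 47.1]
tcp_rot: [3.131, 0.001, 1.595]
contact_force: [-1.5, -0.1, 33.3]
grip_width: 32.8
finger_force: 30.9
```

Emit:
send_rows(
  offset=[
    [0,0,-0.1],
    [0,0,-0.4],
    [0,0,-0.9],
    [0,0,-0.96],
    [0,0,-0.96],
    [0,0,-0.96],
    [0,0,-0.96],
  ],
  delta_rot=[
    [0,0,0],
    [0,0,0],
    [0,0,0],
    [0,0,0],
    [0,0,0],
    [0,0,0],
    [0,0,0],
  ],
)

```text
time: 56.25
tool_pos: [528.1, 67.3, 155.9]
tcp_rot: [-3.139, -0.0, 1.594]
contact_force: [0.2, 0.3, -0.2]
grip_width: 32.5
finger_force: 29.5
```

Run:
```python
from h import *
o=held("w14"); C=cal("wrist")
a=cv2.imread("pics/w13.png")[60:320,230:420];b=cv2.imread("pics/w14.png")[60:320,230:420]
cv2.imwrite("pics/cmp2.png",cv2.resize(np.hstack([a,b]),None,fx=2.1,fy=2.1,interpolation=cv2.INTER_CUBIC))
```

```text
t 56.25 tcp [528.1  67.3 155.9] rot [-3.139 -0.     1.594] F [ 0.2  0.3 -0.2] w 32.5
bottom edge row 225 tool x [29.7  1.  17.2] (first housing: 28.8)
```

View pics/cmp2.png

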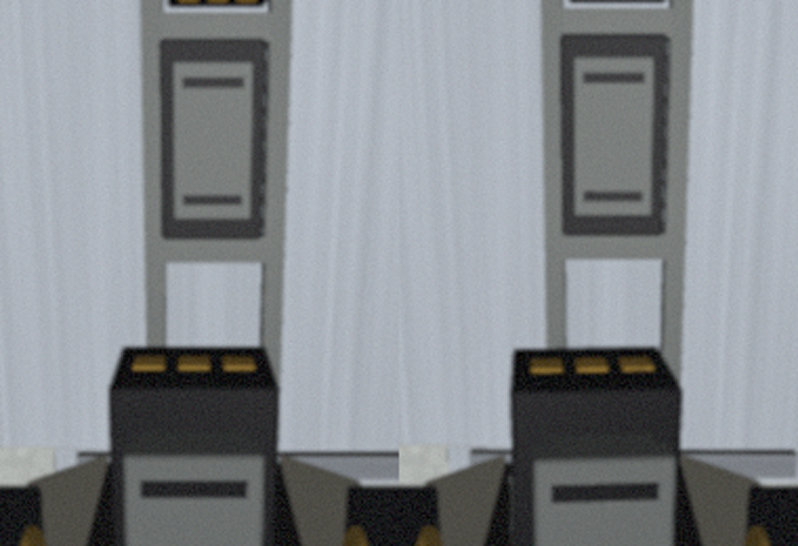

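The housing in pocket 1 sits about 1.4 mm towards -x of its pocket's middle, so pocket 0's middle is really at about x=530.3. The held housing is also rolled about 2° in the grip. I'll descend to hover and read the settled pose.

Emit:
send_rows(
  offset=[
    [0.01,0.01,0.3],
    [0.01,0.01,0.6],
    [0.01,0.01,0.8],
    [0.01,0.01,0.8],
    [0.01,0.01,0.8],
    [0.01,0.01,0.8],
  ],
  delta_rot=[
    [0,0,0],
    [0,0,0],
    [0,0,0],
    [0,0,0],
    [0,0,0],
    [0,0,0],
  ],
)

```text
time: 57.05
tool_pos: [530.9, 68.5, 62.6]
tcp_rot: [3.139, 0.0, 1.594]
contact_force: [0.4, 0.2, -1.4]
grip_width: 32.0
finger_force: 29.5
```

Emit:
send_rows(
  offset=[
    [0,0,0.02],
    [0,0,0.05],
    [0,0,0.08],
    [0,0,0.1],
    [0,0,0.12],
    [0,0,0.12],
  ],
  delta_rot=[
    [0,0,0],
    [0,0,0],
    [0,0,0],
    [0,0,0],
    [0,0,0],
    [0,0,0],
  ],
)

```text
time: 57.8
tool_pos: [530.6, 68.5, 47.8]
tcp_rot: [3.14, 0.0, 1.594]
contact_force: [-2.1, -0.6, 5.4]
grip_width: 32.3
finger_force: 29.8
```

Emit:
send_rows(
  offset=[
    [0,0,0.015],
    [0,0,0.03],
    [0,0,0.03],
  ],
  delta_rot=[
    [0,0,0],
    [0,0,0],
    [0,0,0],
  ],
)

```text
time: 58.18
tool_pos: [533.5, 68.6, 47.6]
tcp_rot: [3.133, 0.0, 1.594]
contact_force: [-2.6, 1.3, 27.0]
grip_width: 32.4
finger_force: 30.6
```

Still blocked. I'll back off towards the bench and look at pocket 0 from straight above on the way.

Run:
```python
from h import *
o=get_obs();print(np.round(o["moment"],2),np.round(o["contact_force"],1))
```

```text
[ 0.06  0.55 -0.  ] [-2.6  1.3 27. ]
```

Emit:
send_rows(
  offset=[
    [0,0,-0.1],
    [0,0,-0.4],
    [0,0,-0.9],
    [0,0,-0.92],
    [0,0,-0.92],
  ],
  delta_rot=[
    [0,0,0],
    [0,0,0],
    [0,0,0],
    [0,0,0],
    [0,0,0],
  ],
)

```text
time: 58.8
tool_pos: [529.7, 68.5, 153.5]
tcp_rot: [-3.141, 0.0, 1.594]
contact_force: [0.4, -0.4, -1.4]
grip_width: 32.3
finger_force: 29.5
```

Emit:
send_rows(
  offset=[
    [-0.64,0,0],
    [-0.64,0,0],
    [-0.64,0,0],
    [-0.64,0,0],
    [-0.64,0,0],
    [-0.64,0,0],
  ],
  delta_rot=[
    [0,0,0],
    [0,0,0],
    [0,0,0],
    [0,0,0],
    [0,0,0],
    [0,0,0],
  ],
)

```text
time: 59.55
tool_pos: [531.8, -7.5, 153.8]
tcp_rot: [-3.141, -0.0, 1.596]
contact_force: [0.8, -0.1, -1.0]
grip_width: 32.7
finger_force: 29.5
```

Run:
```python
from h import *
o=held("w15"); C=cal("wrist"); im=cv2.imread("pics/w15.png")
print(np.round(proj([[529,69.4,32],[527,141.4,32]],C),1))
a=im[0:300,230:430]
cv2.imwrite("pics/w15c.png",cv2.resize(a,None,fx=2,fy=2,interpolation=cv2.INTER_CUBIC))
g=cv2.GaussianBlur(cv2.cvtColor(im,cv2.COLOR_BGR2GRAY),(3,3),0).astype(float)
for r0,r1 in((35,60),(105,140)):
    d=np.gradient(g[r0:r1].mean(0)); rm=(r0+r1-1)/2
    print(rm,[(c,round(d[c]),np.round(ray((c,rm),32,C)[:2],1).tolist()) for c in range(285,385) if abs(d[c])>5 and abs(d[c])==abs(d[c-2:c+3]).max()])
d=np.gradient(g[:,315:340].mean(1));print([(r,round(d[r]),round(ray((328,r),32,C)[1],1)) for r in range(5,215) if abs(d[r])>5 and abs(d[r])==abs(d[r-2:r+3]).max()])
```

```text
t 59.55 tcp [531.8  -7.5 153.8] rot [-3.141 -0.     1.596] F [ 0.8 -0.1 -1. ] w 32.7
bottom edge row 225 tool x [29.6  0.9 17.2] (first housing: 28.8)
[[319.4 121.2]
 [318.8   4.6]]
47.0 [(298, -16, [513.8, 116.2]), (308, -18, [520.4, 116.3]), (357, 10, [552.9, 117.1]), (362, 15, [556.2, 117.2]), (372, 17, [562.8, 117.4])]
122.0 [(299, -15, [514.8, 68.6]), (310, 19, [522.5, 68.7]), (358, -25, [555.9, 69.6]), (370, 15, [564.3, 69.8])]
[(19, -15, np.float64(133.3)), (25, 15, np.float64(129.8)), (33, -21, np.float64(125.0)), (48, -12, np.float64(116.1)), (51, 19, np.float64(114.2)), (57, 30, np.float64(110.6)), (75, 30, np.float64(99.5)), (165, -28, np.float64(39.4)), (185, -15, np.float64(25.0)), (199, 15, np.float64(14.7))]
```

View pics/w15c.png

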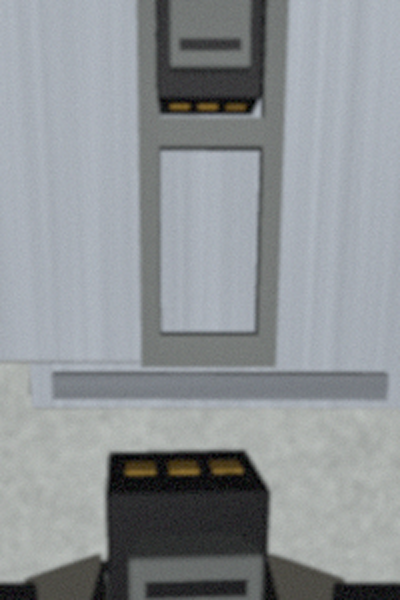

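The blocked pushes slid the tray in by about 7 mm. Pocket 0's middle is now at cam x=539.5, so about 537.2 after the known 2.3 mm camera offset, with y≈69.4 unchanged. I'll set the housing down to square it, regrasp, then place at the new x.

Emit:
send_rows(
  offset=[
    [-0.57,0,0.2],
    [-0.57,0,0.4],
    [-0.57,0,0.6],
    [-0.57,0,0.8],
    [-0.57,0,0.8],
  ],
  delta_rot=[
    [0,0,0],
    [0,0,0],
    [0,0,0],
    [0,0,0],
    [0,0,0],
  ],
)

```text
time: 60.22
tool_pos: [532.3, -76.2, 56.5]
tcp_rot: [-3.138, -0.001, 1.595]
contact_force: [-0.1, -0.0, -1.4]
grip_width: 32.0
finger_force: 29.5
```

Emit:
send_rows(
  offset=[
    [0,0,0.12],
    [0,0,0.22],
    [0,0,0.28],
    [0,0,0.3],
    [0,0,0.3],
  ],
  delta_rot=[
    [0,0,0],
    [0,0,0],
    [0,0,0],
    [0,0,0],
    [0,0,0],
  ],
)

```text
time: 60.85
tool_pos: [533.6, -76.7, 21.9]
tcp_rot: [-3.142, 0.0, 1.594]
contact_force: [-0.3, -0.4, -0.4]
grip_width: 32.2
finger_force: 29.5
```

Emit:
send_rows(
  offset=[
    [0,0,0],
    [0,0,0],
    [0,0,0],
    [0,0,0],
  ],
  delta_rot=[
    [0,0,0],
    [0,0,0],
    [0,0,0],
    [0,0,0],
  ],
  grip=0.5,
)

```text
time: 61.35
tool_pos: [533.6, -76.7, 22.0]
tcp_rot: [3.141, 0.0, 1.594]
contact_force: [0.4, 1.5, -0.0]
grip_width: 45.6
finger_force: 0.0
```

Emit:
send_rows(
  offset=[
    [0.007,0,0.02],
    [0.007,0,0.039],
    [0.007,0,0.039],
    [0.007,0,0.039],
  ],
  delta_rot=[
    [0,0,0],
    [0,0,0],
    [0,0,0],
    [0,0,0],
  ],
)

```text
time: 61.85
tool_pos: [533.5, -75.9, 17.1]
tcp_rot: [-3.141, 0.0, 1.594]
contact_force: [-0.3, -0.5, -0.3]
grip_width: 46.2
finger_force: 0.0
```

Emit:
send_rows(
  offset=[
    [0,0,0],
    [0,0,0],
    [0,0,0],
    [0,0,0],
    [0,0,0],
  ],
  delta_rot=[
    [0,0,0],
    [0,0,0],
    [0,0,0],
    [0,0,0],
    [0,0,0],
  ],
  grip=0,
)

```text
time: 62.48
tool_pos: [533.5, -75.9, 17.2]
tcp_rot: [3.142, 0.0, 1.594]
contact_force: [-1.2, 0.2, 1.6]
grip_width: 31.5
finger_force: 30.0
```

Emit:
send_rows(
  offset=[
    [0,0,-0.2],
    [0,0,-0.6],
    [0,0,-0.97],
    [0,0,-0.97],
  ],
  delta_rot=[
    [0,0,0],
    [0,0,0],
    [0,0,0],
    [0,0,0],
  ],
)

```text
time: 62.98
tool_pos: [535.6, -76.4, 137.0]
tcp_rot: [3.135, 0.002, 1.594]
contact_force: [-0.0, -0.2, -1.2]
grip_width: 31.9
finger_force: 30.0
```

Emit:
send_rows(
  offset=[
    [0.3,0,-0.1],
    [0.6,0,-0.16],
    [0.6,0,-0.16],
    [0.6,0,-0.16],
  ],
  delta_rot=[
    [0,0,0],
    [0,0,0],
    [0,0,0],
    [0,0,0],
  ],
)

```text
time: 63.48
tool_pos: [531.3, -4.1, 151.7]
tcp_rot: [-3.14, 0.0, 1.595]
contact_force: [0.8, 0.3, -0.9]
grip_width: 31.4
finger_force: 30.0
```

Emit:
send_rows(
  offset=[
    [0.3,0.02,0],
    [0.61,0.05,0],
    [0.61,0.05,0],
    [0.61,0.05,0],
    [0.61,0.05,0],
    [0.61,0.05,0],
    [0.61,0.05,0],
  ],
  delta_rot=[
    [0,0,0],
    [0,0,0],
    [0,0,0],
    [0,0,0],
    [0,0,0],
    [0,0,0],
    [0,0,0],
  ],
)

```text
time: 64.35
tool_pos: [536.1, 69.0, 152.8]
tcp_rot: [3.141, 0.0, 1.594]
contact_force: [-0.1, 0.4, -1.2]
grip_width: 32.0
finger_force: 30.0
```

Run:
```python
from h import *
go([537.0,69.4,60],1.594,held("w16")); C=cal("wrist")
g=cv2.GaussianBlur(cv2.imread("pics/w16.png",0),(3,3),0).astype(float)
d=np.gradient(g[195:215].mean(0)); print([(c,round(d[c]),np.round(ray((c,204.5),32,C)[:2],1).tolist()) for c in range(270,385) if abs(d[c])>5 and abs(d[c])==abs(d[c-2:c+3]).max()])
```

```text
t 64.35 tcp [536.1  69.  152.8] rot [3.141 0.    1.594] F [-0.1  0.4 -1.2] w 32.0
bottom edge row 227 tool x [28.9  0.8 17.2] (first housing: 28.8)
offset [0.004 0.007 0.773] turn [ 0.      0.     -0.0001]
[(292, -17, [514.4, 86.9]), (303, 21, [522.5, 87.1]), (348, -24, [555.7, 87.8]), (359, 17, [563.8, 88.0])]
```

Emit:
send_rows(
  offset=[
    [0.003,0.008,0.1],
    [0.003,0.008,0.3],
    [0.003,0.008,0.5],
    [0.003,0.008,0.7],
    [0.003,0.008,0.78],
    [0.003,0.008,0.81],
    [0.003,0.008,0.81],
    [0.003,0.008,0.81],
  ],
  delta_rot=[
    [0,0,0],
    [0,0,0],
    [0,0,0],
    [0,0,0],
    [0,0,0],
    [0,0,0],
    [0,0,0],
    [0,0,0],
  ],
)

```text
time: 65.4
tool_pos: [537.6, 69.9, 56.3]
tcp_rot: [3.14, 0.0, 1.594]
contact_force: [-0.1, -0.9, -0.8]
grip_width: 31.6
finger_force: 30.0
```

Emit:
send_rows(
  offset=[
    [0,0,0.02],
    [0,0,0.045],
    [0,0,0.07],
    [0,0,0.085],
    [0,0,0.085],
  ],
  delta_rot=[
    [0,0,0],
    [0,0,0],
    [0,0,0],
    [0,0,0],
    [0,0,0],
  ],
)

```text
time: 66.03
tool_pos: [537.2, 69.8, 45.3]
tcp_rot: [3.141, 0.0, 1.594]
contact_force: [0.0, 0.3, -1.0]
grip_width: 31.5
finger_force: 30.0
```

No contact force this time, so I'll continue to the pocket floor.

Emit:
send_rows(
  offset=[
    [0,0,0.02],
    [0,0,0.04],
    [0,0,0.055],
    [0,0,0.065],
    [0,0,0.065],
  ],
  delta_rot=[
    [0,0,0],
    [0,0,0],
    [0,0,0],
    [0,0,0],
    [0,0,0],
  ],
)

```text
time: 66.65
tool_pos: [537.2, 69.8, 37.5]
tcp_rot: [3.141, 0.0, 1.594]
contact_force: [2.1, -0.4, -1.7]
grip_width: 31.6
finger_force: 30.0
```

Seated. Releasing and pressing its cap.

Emit:
send_rows(
  offset=[
    [0,0,0],
    [0,0,0],
    [0,0,0],
    [0,0,0],
  ],
  delta_rot=[
    [0,0,0],
    [0,0,0],
    [0,0,0],
    [0,0,0],
  ],
  grip=0.55,
)

```text
time: 67.15
tool_pos: [536.9, 69.8, 37.6]
tcp_rot: [-3.141, 0.0, 1.594]
contact_force: [-0.2, -0.5, -0.7]
grip_width: 50.5
finger_force: 0.0
```

Emit:
send_rows(
  offset=[
    [0,0,-0.1],
    [0,0,-0.3],
    [0,0,-0.5],
    [0,0,-0.5],
  ],
  delta_rot=[
    [0,0,0],
    [0,0,0],
    [0,0,0],
    [0,0,0],
  ],
)

```text
time: 67.65
tool_pos: [538.5, 69.9, 99.9]
tcp_rot: [3.137, 0.0, 1.594]
contact_force: [0.4, 0.1, -0.4]
grip_width: 50.2
finger_force: 0.0
```

Emit:
send_rows(
  offset=[
    [0,0,0],
    [0,0,0],
    [0,0,0],
    [0,0,0],
    [0,0,0],
    [0,0,0],
  ],
  delta_rot=[
    [0,0,0],
    [0,0,0],
    [0,0,0],
    [0,0,0],
    [0,0,0],
    [0,0,0],
  ],
  grip=0,
)

```text
time: 68.4
tool_pos: [537.0, 69.8, 97.5]
tcp_rot: [-3.142, 0.0, 1.594]
contact_force: [0.7, -0.7, 0.3]
grip_width: 0.5
finger_force: 0.0
```

Emit:
send_rows(
  offset=[
    [0,0,0.1],
    [0,0,0.14],
    [0,0,0.18],
    [0,0,0.22],
    [0,0,0.25],
    [0,0,0.27],
    [0,0,0.29],
    [0,0,0.29],
  ],
  delta_rot=[
    [0,0,0],
    [0,0,0],
    [0,0,0],
    [0,0,0],
    [0,0,0],
    [0,0,0],
    [0,0,0],
    [0,0,0],
  ],
)

```text
time: 69.4
tool_pos: [537.1, 69.9, 63.1]
tcp_rot: [3.141, 0.0, 1.594]
contact_force: [-0.9, 0.8, 3.9]
grip_width: 0.5
finger_force: 1.8
```

Emit:
send_rows(
  offset=[
    [0,0,0.01],
    [0,0,0.018],
    [0,0,0.024],
    [0,0,0.024],
  ],
  delta_rot=[
    [0,0,0],
    [0,0,0],
    [0,0,0],
    [0,0,0],
  ],
)

```text
time: 69.9
tool_pos: [538.7, 69.9, 62.0]
tcp_rot: [3.137, 0.0, 1.594]
contact_force: [-1.8, 0.6, 16.1]
grip_width: 0.6
finger_force: 7.8
```

Emit:
send_rows(
  offset=[
    [0,0,-0.3],
    [0.3,0,-0.79],
    [0.5,0,-0.79],
    [0.5,0,-0.79],
    [0.5,0,-0.79],
    [0.5,0,-0.79],
  ],
  delta_rot=[
    [0,0,0],
    [0,0,0],
    [0,0,0],
    [0,0,0],
    [0,0,0],
    [0,0,0],
  ],
)

```text
time: 70.65
tool_pos: [535.3, 129.0, 153.8]
tcp_rot: [-3.14, 0.0, 1.593]
contact_force: [0.3, 0.2, 0.2]
grip_width: 0.3
finger_force: 0.0
```

Run:
```python
from h import *
o=state(); im=optics.capture("wrist"); C=cal("wrist"); cv2.imwrite("pics/w17.png",im[:,:,::-1])
print([np.round(ray(d["uv"],45,C),1) for d in finder.pinpoint("tray_grip","wrist")])
im=optics.capture("top");Ct=cal("top");cv2.imwrite("pics/t17.png",im[:,:,::-1])
for R,cf,m,org in regions("top",im): print(round(cf,2),org,np.round(ray(np.argwhere(R).mean(0)[::-1],30,Ct)))
```

```text
t 70.65 tcp [535.3 129.  153.8] rot [-3.14   0.     1.593] F [0.3 0.2 0.2] w 0.3
[array([463.4, 211.9,  45. ])]
0.96 True [ 321. -351.   30.]
0.8 False [543.  68.  30.]
0.69 False [537. 232.  30.]
```

View pics/w17.png

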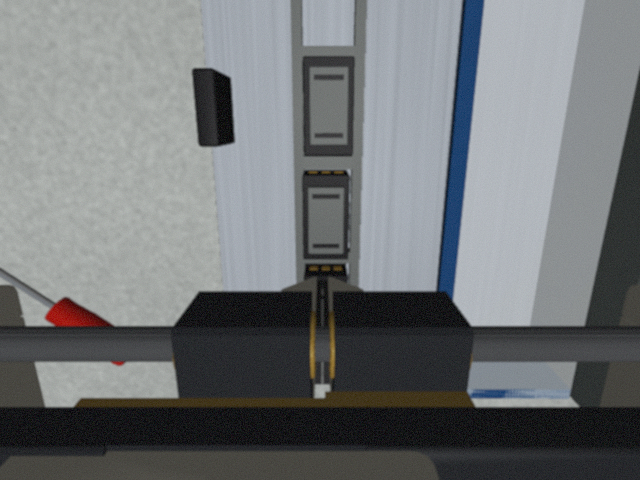

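All three sit in pockets 2, 1 and 0, at pixels (328,105), (326,215) and (326,270), each cap pressed to TCP ≈62 mm at 16 N. Next I'll move the closed fingers in front of the grip plate, at x≈459, and push the tray in.

Emit:
send_rows(
  offset=[
    [0.35,-0.5,0],
    [0.71,-0.985,0],
    [0.71,-0.985,0],
    [0.71,-0.985,0],
    [0.71,-0.985,0],
  ],
  delta_rot=[
    [0,0,0],
    [0,0,0],
    [0,0,0],
    [0,0,0],
    [0,0,0],
  ],
)

```text
time: 71.47
tool_pos: [416.8, 211.8, 154.8]
tcp_rot: [3.14, 0.0, 1.594]
contact_force: [0.5, 0.5, -1.3]
grip_width: 0.2
finger_force: 0.0
```

Emit:
send_rows(
  offset=[
    [0,0,0.3],
    [0,0,0.6],
    [0,0,0.85],
    [0,0,0.95],
    [0,0,0.95],
  ],
  delta_rot=[
    [0,0,0],
    [0,0,0],
    [0,0,0],
    [0,0,0],
    [0,0,0],
  ],
)

```text
time: 72.1
tool_pos: [415.9, 211.7, 40.3]
tcp_rot: [-3.141, 0.0, 1.593]
contact_force: [0.2, 0.2, 0.3]
grip_width: -0.0
finger_force: 0.0
```

Emit:
send_rows(
  offset=[
    [0,0.08,0],
    [0,0.16,0],
    [0,0.24,0],
    [0,0.32,0],
    [0,0.4,0],
    [0,0.48,0],
    [0,0.56,0],
    [0,0.64,0],
  ],
  delta_rot=[
    [0,0,0],
    [0,0,0],
    [0,0,0],
    [0,0,0],
    [0,0,0],
    [0,0,0],
    [0,0,0],
    [0,0,0],
  ],
)

```text
time: 73.1
tool_pos: [492.9, 214.0, 40.7]
tcp_rot: [3.142, 0.0, 1.594]
contact_force: [-3.7, -0.6, 3.4]
grip_width: 0.4
finger_force: 1.6
```

Emit:
send_rows(
  offset=[
    [0,0.05,0],
    [0,0.1,0],
    [0,0.15,0],
    [0,0.2,0],
    [0,0.25,0],
    [0,0.3,0],
    [0,0.34,0],
    [0,0.36,0],
  ],
  delta_rot=[
    [0,0,0],
    [0,0,0],
    [0,0,0],
    [0,0,0],
    [0,0,0],
    [0,0,0],
    [0,0,0],
    [0,0,0],
  ],
)

```text
time: 74.1
tool_pos: [535.7, 215.0, 40.6]
tcp_rot: [3.141, 0.0, 1.594]
contact_force: [-3.2, 0.1, 1.7]
grip_width: 0.3
finger_force: 1.4
```

Emit:
send_rows(
  offset=[
    [0,0.02,0],
    [0,0.04,0],
    [0,0.05,0],
    [0,0.05,0],
  ],
  delta_rot=[
    [0,0,0],
    [0,0,0],
    [0,0,0],
    [0,0,0],
  ],
)

```text
time: 74.6
tool_pos: [541.6, 215.1, 40.6]
tcp_rot: [3.141, 0.0, 1.594]
contact_force: [-0.8, -0.9, -0.7]
grip_width: 0.3
finger_force: 0.7
```

Keep pushing in small steps until it reaches the stop.

Emit:
send_rows(
  offset=[
    [0,0.02,0],
    [0,0.04,0],
    [0,0.05,0],
    [0,0.05,0],
  ],
  delta_rot=[
    [0,0,0],
    [0,0,0],
    [0,0,0],
    [0,0,0],
  ],
)

```text
time: 75.1
tool_pos: [546.0, 215.2, 40.6]
tcp_rot: [-3.138, 0.001, 1.594]
contact_force: [-8.0, -1.5, 5.6]
grip_width: 0.5
finger_force: 4.1
```

Emit:
send_rows(
  offset=[
    [0,0.02,0],
    [0,0.03,0],
    [0,0.03,0],
  ],
  delta_rot=[
    [0,0,0],
    [0,0,0],
    [0,0,0],
  ],
)

```text
time: 75.47
tool_pos: [546.0, 215.2, 40.6]
tcp_rot: [-3.131, 0.001, 1.595]
contact_force: [-19.6, -2.0, 13.8]
grip_width: 0.7
finger_force: 10.6
```

Emit:
send_rows(
  offset=[
    [0,-0.1,0],
    [0,-0.4,0],
    [0,-0.6,-0.3],
    [0,-0.9,-0.9],
    [0,-0.9,-0.9],
    [0,-0.9,-0.9],
    [0,-0.9,-0.9],
  ],
  delta_rot=[
    [0,0,0],
    [0,0,0],
    [0,0,0],
    [0,0,0],
    [0,0,0],
    [0,0,0],
    [0,0,0],
  ],
)

```text
time: 76.35
tool_pos: [443.1, 212.7, 147.4]
tcp_rot: [-3.14, 0.0, 1.594]
contact_force: [-0.5, 0.4, -0.1]
grip_width: 0.4
finger_force: 0.0
```

Emit:
send_rows(
  offset=[
    [-0.9,0,-0.5],
    [-0.9,0,-0.5],
    [-0.9,0,-0.5],
    [-0.9,0,-0.5],
  ],
  delta_rot=[
    [0,0,0],
    [0,0,0],
    [0,0,0],
    [0,0,0],
  ],
)

```text
time: 76.85
tool_pos: [445.4, 104.9, 207.2]
tcp_rot: [-3.139, -0.0, 1.593]
contact_force: [-0.6, -0.5, -0.8]
grip_width: 0.7
finger_force: 0.0
```

Run:
```python
from h import *
state()
a=optics.capture("top")[:,:,::-1];C=cal("top")
g=finder.pinpoint("tray_grip","top");print([np.round(ray(d["uv"],45,C),1) for d in g],"start 560.9 when at tactile 560.8")
print("roll",[np.round(ray(d["uv"],0,C),1) for d in finder.pinpoint("roll_a","top")])
b=optics.capture("scene")[:,:,::-1]
A=cv2.resize(a[100:260,130:400],None,fx=2.9,fy=2.9)[:, :780];B=cv2.resize(b[240:440,200:480],None,fx=2.0,fy=2.0)[:300]
c=np.zeros((600,780,3),np.uint8);A=cv2.resize(A,(520,308));c[:308,:520]=A;B=B[:290];c[310:310+B.shape[0],:B.shape[1]]=B;cv2.imwrite("pics/fin.png",c)
```

```text
t 76.85 tcp [445.4 104.9 207.2] rot [-3.139 -0.     1.593] F [-0.6 -0.5 -0.8] w 0.7
[array([570.4, 212.9,  45. ])] start 560.9 when at tactile 560.8
roll [array([706.2, -97.8,   0. ])]
```

View pics/fin.png

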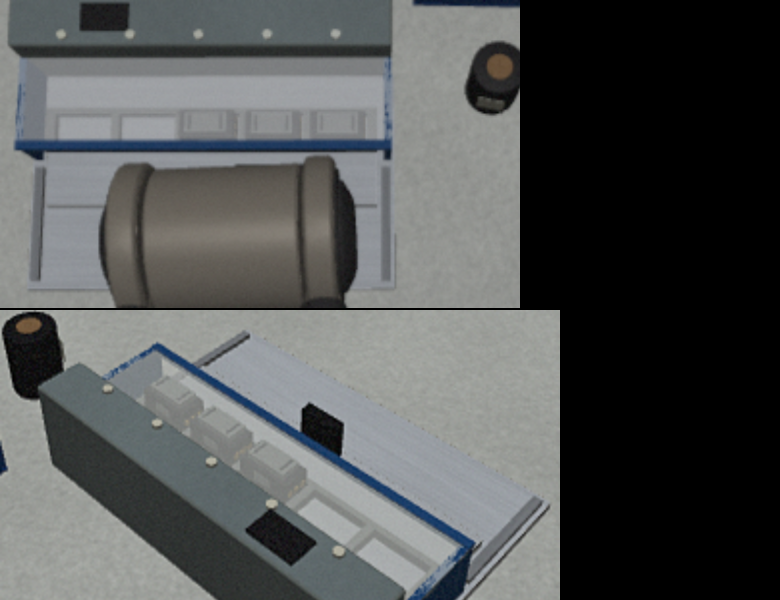

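All three housings are seated under the hood, the tray grip is at x≈570 (120 mm from the out stop, so fully in), the roll is where it was, and the arm is clear.

```bash
python3 -c "
from plant import ticket
print(ticket.close_job())"
```

```text
the job is handed in; nothing more can be done
None
```

The three housings on the bench are seated in pockets 0, 1 and 2 with caps pressed home, the tray is fully in under the hood, the black roll is where it stood, and the job is handed in (no verdict came back).

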